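# Walk the temperature controller home and bolt it in

### The arm

A 6-joint arm with a two-finger parallel gripper is mounted at the origin on the work surface. World frame = base frame: x ahead of the robot, y to its left, z up, the work surface at z = 0. Lengths are in m, angles in rad, forces in N, time in s.
With the tool pointing down it reaches from about 0.3 to 0.85 m from the base axis. Payload 5.4 kg.
Tool frame: the origin (TCP) lies at the very end of the fingers, on their centre line; the grasp point (between the pads) lies ctrl.grip_point_offset behind it (ctrl.grip_point_offset is the distance from the TCP to the grasp point, in m); y points along the fingers, x is the direction in which the jaws open and shut, and the axes are right-handed (so a half turn about y gives the same grasp; the last joint's range is limited). The gripper opens to 85 mm and grips with 20 to 120 N. Pads are 22 mm wide; open, the fingers measure 114 mm over their backs; the gripper's body (76 mm by 85 mm) begins 54 mm behind the grasp point. The pads swing forward as they close: fully open they stand 13 mm farther back than shut.
Start: joints at [-1.385, 0.158, 1.597, -0, 1.386, -0.21], TCP at [0.222, -0.531, 0.231] pointing down, gripper open.
Joint ranges: [-2.91, 2.91], [-0.94, 2.29], [0.18, 2.7], [-1.29, 4.43], [0.17, 2.64], [-3, 3]. Speed limits (rad/s): [2.57, 2.57, 3.14, 3.14, 3.14, 3.14].

### API

Orientations are given as a unit quaternion [w, x, y, z].
In Python, from plant import readout, optics, ctrl gives the robot as it stands.
- The arm moves only by the tool arm_command, never from a script. Its argument "plan" is a list of rows, each a list of 6 numbers: the shift along the tool's x, y, z in mm, then the turn, a rotation vector about the tool's x, y, z in rad. A call has 1 to 12 rows; each row is the pose to reach, as a shift and turn from the pose commanded when the call began, along the tool's axes at that moment; what a row does not reach only later rows make up. A row lasts 1/8 s, in which the tool goes at most 62.5 mm and 10.7 degrees, less where a joint would pass 70% of its speed; a pose out of reach is approached as far as the arm can. A call with a gripper value outside its range is refused whole. "grip" is the opening in per cent of the stroke, from 0 (shut) to 100 (fully open), set as the call begins (left out, the last holds). The fingers move at their own pace and stop on an object; "newtons" is the grip in N (left out, the last holds). Time passes only in rows, so rows that repeat a pose let the fingers close. It gives the time, the measured TCP pose, the force and the opening at its end, in the units of the state.
- readout.read_state(): the state, without advancing time (a new reading comes with each control period).
- optics.read_camera(name): name is "side" or "top"; returns a dict with "image" (480x640x3 uint8, blue, green, red), "fovy" (degrees; the focal length in pixels is half the picture's height over the tangent of half this angle, whatever the lens; pixels are square), "cx", "cy" (the principal point, pixels), "world_from_camera" (4x4, takes a point from camera to world coordinates). Camera axes: x right, y down, z forward; pixel columns grow to the right and rows downward; lengths in m; the calibration is good to about 2 mm. A picture is of the moment at which its call begins. There is no depth.
- ctrl.finish_job(): hands the job in, once; it reports no verdict.
The state is a dict: "time_s": time; "joint_positions": joint angles; "joint_vel": joint speeds; "tau": joint torques, N m; "tool_pos": TCP position; "tool_rot": TCP orientation; "contact_force": force on the tool from outside, world axes, zero at the start; "wrist_torque": the same for the moment, N m; "opening": finger opening in m.
Only numpy, scipy, OpenCV 4.12 (cv2) and the standard library are available. Lean on these libraries where they do the work, as an engineer would, in place of code of your own. Each camera call takes 0.05 s, during which the arm holds its last target.

### The job

Walk the heavy temperature controller back into its docking bay by nudging its two black front corner blocks in turn, gently and without touching the display panel between them or letting it swing far out of line, until it rests fully home against both rubber buffers and has pushed in the sprung brass pin beside each. Then slide the steel bolt fully across in front of it so that it cannot slide back out, and let go. Do not lift or tip the controller or disturb the glassware and tools around it.

Things in the scene. Friction and masses are not known exactly. Their poses are not given: they have to be found in the camera images.
- controller: Loose grey box, 1.1 to 1.75 kg, 130 mm deep (x), 200 wide (y), 85 tall, flat on the table before the bay's mouth. Origin: centre of underside; +x to its rear (into the bay), +y its left. Slides at about 5 to 14 N when pushed at one corner, which turns it about its other side; wedges in the rails if swung. Over 25 N, or over 0.25 rad (14 deg) out of line with the bay, is too much.
- fascia: The controller's aluminium front panel (132 mm wide, between the corner blocks) with dark display, switch and knob, set 5 mm back from the blocks' faces; switch and knob stand up to 3 mm out of it. Must not be touched. Part of the controller: same origin and axes.
- block_left (a point): Centre of the front face of the controller's left black corner block (32 mm wide, y 68 to 100 mm, 80 mm tall), 65 mm in front of the controller's origin, 84 mm to its left, 40 mm up. A place to push.
- block_right (a point): The same on the controller's right block (84 mm to the right of its origin, 65 mm in front).
- rear_left (a point): Left rear vertical edge of the controller (65 mm behind its origin, 100 mm left), 40 mm up.
- rear_right (a point): Right rear vertical edge of the controller (65 mm behind its origin, 100 mm right), 40 mm up.
- bay: Fixed aluminium docking bay, open towards the robot. Origin: on the table, on the bay's centre line; +x points into the bay, away from the robot, y to its left. At its rear an adjustable stop bar carries two rubber buffers (26 mm wide, y = +-85 mm, heights 20 to 60 mm). Their faces lie somewhere between bay x = -14 mm and 0, set anew each time and not measured: home must be felt.
- seat_left (a joint): How far (m) the left brass pin is pushed in: 0 free, about 0.005 when the controller's rear meets the buffers. The pin (12 mm diameter, bay y = +50 mm, 40 mm up) stands 5 mm out in front of the buffers on a soft spring (about 1 N); the buffers stop the controller hard.
- seat_right (a joint): The same for the right brass pin (bay y = -50 mm).
- bay_mouth (a point): Middle of the bay's mouth on the table, 90 mm before the bay's origin. Side rails 22 mm high, 14 thick: inner faces at bay y = +-106 mm from x = 0 to -50 mm, then flaring outward to about +-119 mm at x = -90 mm.
- bolt_guide (a point): Middle of the bolt's guide on the table, right of the bay, at bay x = -152 mm, y = -166 mm: steel cheeks either side of the bolt, 34 mm high, covering bay x -166 to -138 mm, y -210 to -122 mm.
- bolt (a joint): Travel (m) of the steel locking bolt: 0 withdrawn, 0.050 fully across. Slides to bay +y with about 3 N friction plus drag, stays where left. Bar 10 mm (x) by 12 (z), centre 24 mm up, at bay x = -152 mm; tip at bay y = -115 mm withdrawn, -65 across. Passes 3 to 17 mm before the right block if the controller is home, strikes it if that is well short. Over 25 N is too much.
- bolt_pin (a point): Top of the bolt's upright pin (12 mm diameter, 15 at its black top), 84 mm up; can be pushed from 38 to 84 mm height. At bay x = -152 mm, y = -165 mm when withdrawn, -115 mm when across.
- jar: Small amber glass jar with white cap, 48 mm diameter, 70 mm tall; stands just outside the bay's left rail. Origin: centre of its underside. Leave it alone.
- beaker: Small clear glass beaker, 52 mm diameter, 65 mm tall; stands just outside the bay's right rail, beyond the bolt. Origin: centre of its underside. Leave it alone.
- tray: Open grey plastic tray 110 x 160 x 30 mm on the left of the table. Origin: centre of its underside. Leave it alone.
- wash_bottle: White plastic bottle, 60 mm diameter, 150 mm tall, on the left. Origin: centre of its underside. Leave it alone.
- wrench: Steel wrench lying on the right of the table. Origin: centre of its underside. Leave it alone.
- flask_ring: Cork ring (flask support), 90 mm across, 25 mm tall, on the right. Origin: centre of its underside. Leave it alone.
- vial: Small glass vial with black cap, 32 mm diameter, 60 mm tall, on the right. Origin: centre of its underside. Leave it alone.
Things that resemble listed ones, but are neither listed nor needed, are in the scene too. Leave any blue or brown look-alike of the controller alone.

How it is judged:
On the way, in this order (a step that is already met when the one before it is completed fails the run):
1. The controller is home: both brass pins pushed in by 3 mm or more of their 5 mm, so that its rear is within 2 mm of the buffers (value of joint each of seat_left, seat_right above 0.003 m and x of each of rear_left, rear_right in the frame of bay above -0.02 m and y of rear_left in the frame of bay below 0.115 m and y of rear_right in the frame of bay above -0.115 m and height (world z) of controller below 0.004 m), for 0.2 s.
2. The bolt is slid fully across in front of the controller (value of joint bolt above 0.046 m), for 0.2 s.
At the end, for the whole second after the job is handed in: The controller stands flat on the table in the bay with both brass pins pushed in by 3 mm or more of their 5 mm, so that its rear is within 2 mm of the buffers, between the rails and at rest; the bolt is across (46 mm or more of its 50 mm); nothing is being touched (all of step 1 and value of joint bolt above 0.046 m and linear speed of controller below 0.01 m/s and contact force between each of controller, bay and the fingers below 0.2 N).
It fails at once if The display panel is touched (over 2 N) (contact force between fascia and anything else above 2 N).
It fails at once if The controller or the bolt is pushed with more than 25 N (contact force between any of controller, bolt and the fingers above 25 N or contact force between controller and the arm above 25 N).
It fails at once if The controller swings more than 0.25 rad out of line with the bay (angle between the x axis of controller and the x axis of bay, either way round above 0.25 rad).
It fails at once if The controller is tipped (over 0.08 rad) or lifted (over 8 mm) (angle between controller's own z axis and vertical above 0.08 rad or height (world z) of controller above 0.008 m).
It fails at once if A bystander is moved more than 25 mm (distance of any of jar, beaker, tray, wash_bottle, wrench, flask_ring, vial from where it was at the start of the episode above 0.025 m).
It also fails if it takes over 72 s, if anything falls off the work surface, if the arm or the gripper's body presses on something with over 40 N, if the wrist force passes 120 N, or if a joint passes its speed limit or range.

## Working session

There is one attempt and no reset: what is moved stays moved. The work goes in short steps, Python scripts to look and compute and a tool call to move; the robot and the scene stay as the last step left them, time stands still between calls to the robot, and variables do not carry over. Pictures are saved under pics/ and viewed, and the job is handed in when it is done.

Besides the shell and the picture viewer there is one more tool, called after "Call:" as name(argument=value, ...), one argument or row to a line, values as JSON. arm_command: Moves the arm, as the interface text tells. Its arguments: {"type":"object","properties":{"plan":{"type":"array"},"grip":{"type":"number"},"newtons":{"type":"number"}},"required":["plan"]}

```bash
ls; mkdir -p pics; python3 - <<'E'
from plant import readout, optics, ctrl
import cv2
print(readout.read_state(), ctrl.grip_point_offset)
for n in ["side","top"]:
    c=optics.read_camera(n); cv2.imwrite(f"pics/{n}0.png",c["image"]); print(n,c["fovy"],c["cx"],c["cy"],c["world_from_camera"].round(4).tolist() if hasattr(c["world_from_camera"],'round') else c["world_from_camera"])
E
```

```text
pics
{'time_s': 0.0, 'joint_positions': array([-1.38509491e+00,  1.59078648e-01,  1.59824772e+00,  1.78940569e-06,
        1.38617458e+00, -2.10072085e-01]), 'joint_vel': array([-0.00062296,  0.00031725,  0.00091215,  0.0011557 , -0.00140376,
        0.00166721]), 'tau': array([-4.87660327e-04, -3.96001875e+01, -3.31433952e+01, -8.24228732e-05,
        8.53506674e-03, -7.87184206e-06]), 'tool_pos': array([ 0.22155766, -0.52995031,  0.2302925 ]), 'tool_rot': array([ 0.58902395, -0.58805738,  0.39241393, -0.39147237]), 'contact_force': array([-0.24839731, -0.51548109,  0.13353906]), 'wrist_torque': array([ 0.03628976, -0.026288  , -0.02066479]), 'opening': 0.08548451773259558} 0.0187
side 56.739753724231406 316.6180819427781 244.9496041402927 [[0.9986, -0.0338, 0.0403, 0.4804], [-0.052, -0.5127, 0.857, -1.0656], [-0.0083, -0.8579, -0.5138, 0.7121], [0.0, 0.0, 0.0, 1.0]]
top 57.0276766344874 324.446489915648 236.84784279672303 [[0.0113, -0.9967, 0.0808, 0.463], [-0.9999, -0.0105, 0.0114, -0.0355], [-0.0105, -0.0809, -0.9967, 1.1966], [0.0, 0.0, 0.0, 1.0]]
```

View pics/top0.png

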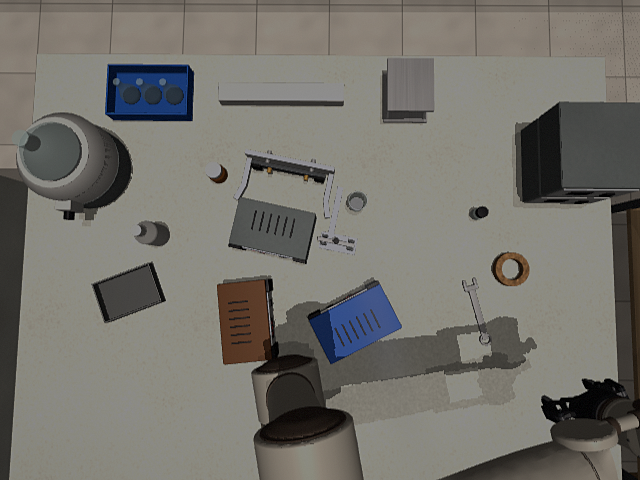

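View pics/side0.png

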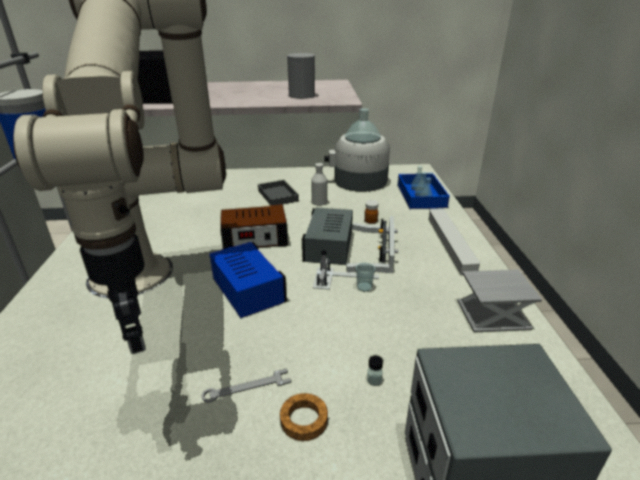

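The top view shows the grey controller (about 272,230) just before the bay (rear bar 247,155 to 333,170) and the bolt guide at about (337,238). The blue and brown look-alikes sit in front of them. I'll zoom in.

```bash
python3 - <<'E'
import cv2
a=cv2.imread('pics/top0.png')[135:285,205:385]; cv2.imwrite('pics/topz.png',cv2.convertScaleAbs(cv2.resize(a,None,fx=4.4,fy=4,interpolation=cv2.INTER_CUBIC)[:, :],alpha=1.5) if 0 else cv2.convertScaleAbs(cv2.resize(a,None,fx=4,fy=4,interpolation=cv2.INTER_CUBIC),alpha=1.4))
a=cv2.imread('pics/side0.png')[190:310,280:420]; cv2.imwrite('pics/sidez.png',cv2.convertScaleAbs(cv2.resize(a,None,fx=5,fy=5,interpolation=cv2.INTER_CUBIC),alpha=1.4))
E
```

```text
(no output)
```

View pics/topz.png

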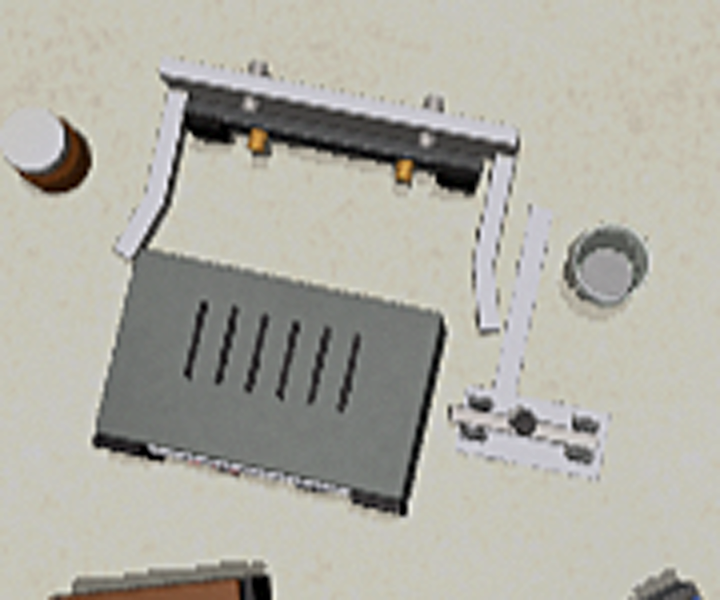

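View pics/sidez.png

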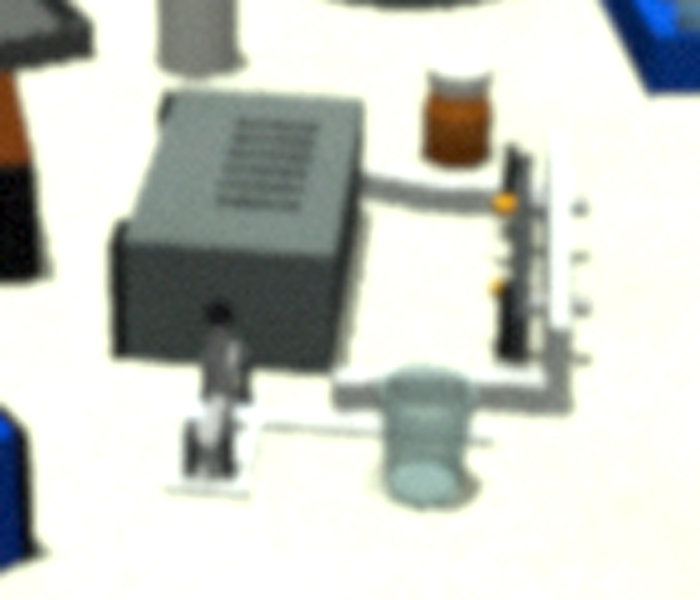

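The zoomed views put the bolt pin top at about (523,420), the left and right rail mouths at (133,258) and (480,332), and the controller's rear top corners at (138,248) and (443,316). Next I'll fit the bay and controller poses from these.

```bash
cat > h.py <<'E'
import numpy as np, cv2
from plant import readout, optics, ctrl
def ray(c,u,v,z):
    f=240/np.tan(np.radians(c["fovy"])/2); T=np.array(c["world_from_camera"])
    d=T[:3,:3]@np.array([(u-c["cx"])/f,(v-c["cy"])/f,1]); o=T[:3,3]
    return (o+d*(z-o[2])/d[2])[:2]
def proj(c,p):
    f=240/np.tan(np.radians(c["fovy"])/2); T=np.array(c["world_from_camera"])
    q=T[:3,:3].T@(np.array(p)-T[:3,3]); return q[0]/q[2]*f+c["cx"],q[1]/q[2]*f+c["cy"]
def fit(L,W):
    L=np.array(L);W=np.array(W);a=L-L.mean(0);b=W-W.mean(0)
    y=np.arctan2((a[:,0]*b[:,1]-a[:,1]*b[:,0]).sum(),(a*b).sum())
    R=np.array([[np.cos(y),-np.sin(y)],[np.sin(y),np.cos(y)]])
    t=W.mean(0)-R@L.mean(0); return y,t,R,(W-(L@R.T+t))
def ctl(c,vis=None):
    im=c["image"]; hsv=cv2.cvtColor(im,cv2.COLOR_BGR2HSV).astype(int)
    m=((hsv[...,2]<140)&(hsv[...,2]>75)&(hsv[...,1]<70)).astype(np.uint8)
    m[:150]=0;m[300:]=0;m[:,:215]=0;m[:,340:]=0
    m=cv2.morphologyEx(m,cv2.MORPH_OPEN,np.ones((3,3)))
    cs,_=cv2.findContours(m,cv2.RETR_EXTERNAL,cv2.CHAIN_APPROX_NONE)
    k=max(cs,key=cv2.contourArea)
    P=np.array([ray(c,*q,0.085) for q in k[:,0].astype(float)])
    return cv2.minAreaRect((P*1000).astype(np.float32)),k
E
python3 - <<'E'
from h import *
c=optics.read_camera("top")
Z=lambda x,y:((x+.5)/4-.5+205,(y+.5)/4-.5+135)
pts=[((133,258),(-.09,.119),.022),((480,332),(-.09,-.119),.022),((523,420),(-.152,-.165),.084),((450,411),(-.152,-.115),.028),((177,205-10),(-.05,.106),.022)]
W=[ray(c,*Z(*p),z) for p,l,z in pts];L=[l for p,l,z in pts]
y,t,R,r=fit(L[:4],W[:4]);print("bay yaw",y,t);print((r*1000).round(1))
for n,p,z in [("pinL",(258,152),.04),("pinR",(403,184),.04),("bufL",(210,138),.06),("bufR",(458,190),.06),("pinTop",(523,420),.084)]:
    w=ray(c,*Z(*p),z); print(n,w.round(4),((w-t)@R*1000).round(1))
(ce,sz,an),k=ctl(c); print(ce,sz,an,len(k),cv2.boundingRect(k))
for p in [(138,248),(443,316),(408,500),(97,435)]:
    w=ray(c,*Z(*p),.085); print(w.round(4),((w-t)@R*1000).round(1))
E
```

```text
bay yaw -0.19158865700169792 [0.72460629 0.07998497]
[[-1.3 -1.8]
 [-3.8 -2.2]
 [ 2.5  2.7]
 [ 2.6  1.3]]
pinL [0.7267 0.127 ] [-6.9 46.5]
pinR [0.706  0.0301] [ -8.8 -52.5]
bufL [0.7311 0.1558] [-8.  75.7]
bufR [ 0.6981 -0.0069] [ -9.4 -90.4]
pinTop [ 0.5464 -0.0504] [-150.1 -161.9]
(569.2703247070312, 112.04326629638672) (196.78550720214844, 135.43264770507812) 78.14642333984375 296 (230, 198, 85, 63)
[0.6536 0.1959] [-91.7 100.3]
[0.6119 0.0009] [-95.6 -99.1]
[0.4951 0.0214] [-214.1 -101.2]
[0.534  0.2186] [-213.5   99.8]
```

```bash
cat >> h.py <<'E'
from scipy.spatial.transform import Rotation as Ro
BY=-0.200; BR=np.array([[np.cos(BY),-np.sin(BY)],[np.sin(BY),np.cos(BY)]])
BT=np.array([0.7235,0.0775])
def st():
    s=readout.read_state(); q=s["tool_rot"]; return s,Ro.from_quat([q[1],q[2],q[3],q[0]])
def target(bx,by,z,tilt=0.26,yaw=0.0,flip=1):
    """pose: tip at bay coords (mm), fingertips leaning forward by tilt"""
    f=np.array([np.cos(BY+yaw),np.sin(BY+yaw),0]);l=np.array([-f[1],f[0],0])
    y=np.sin(tilt)*f-np.cos(tilt)*np.array([0,0,1.]); zz=flip*l; x=np.cross(y,zz)
    p=np.r_[BR@np.array([bx,by])/1000+BT,z/1000]
    return p,Ro.from_matrix(np.c_[x,y,zz])
def delta(p,R):
    s,R0=st(); return (R0.inv().apply(p-s["tool_pos"])*1000).round(1),(R0.inv()*R).as_rotvec().round(3)
def bay(p): return ((np.array(p)[:2]-BT)@BR*1000)
E
python3 - <<'E'
from h import *
c=optics.read_camera("top")
Z=lambda x,y:((x+.5)/4-.5+205,(y+.5)/4-.5+135)
pts=[((133,258),(-.09,.119),.022),((480,332),(-.09,-.119),.022),((523,420),(-.152,-.165),.084),((450,411),(-.152,-.115),.028)]
W=np.array([ray(c,*Z(*p),z) for p,l,z in pts]);L=np.array([l for p,l,z in pts])
print(W-L@BR.T,(W-L@BR.T).mean(0))
for p,z in [((258,152),.04),((403,184),.04),((138,248),.085),((443,316),.085)]: print(bay(ray(c,*Z(*p),z)).round(1))
s,R=st();print(R.as_matrix().round(3))
for fl in (1,-1): print(delta(*target(-245,86,150,flip=fl)))
E
```

```text
[[0.7221854  0.07768398]
 [0.72167227 0.07684304]
 [0.72817176 0.08111541]
 [0.72791387 0.07984598]] [0.72498583 0.0788721 ]
[-6.7 49.1]
[ -7.8 -49.9]
[-92.  102.2]
[-94.1 -97.2]
[[ 0.386 -0.     0.923]
 [-0.923  0.001  0.386]
 [-0.001 -1.     0.   ]]
(array([-575.8,   81.5,  542.8]), array([ 0.126, -0.969, -0.24 ]))
(array([-575.8,   81.5,  542.8]), array([0.282, 2.152, 0.148]))
```

Call:
arm_command(
  plan=[
    [-48,5,45,0.01,-0.08,-0.02],
    [-96,10,90,0.02,-0.16,-0.04],
    [-144,15,135,0.03,-0.24,-0.06],
    [-192,20,181,0.04,-0.32,-0.08],
    [-240,25,226,0.05,-0.4,-0.1],
    [-288,30,271,0.06,-0.48,-0.12],
    [-336,35,317,0.07,-0.57,-0.14],
    [-384,40,362,0.08,-0.65,-0.16],
    [-432,45,407,0.1,-0.73,-0.18],
    [-480,50,452,0.11,-0.81,-0.2],
    [-528,55,498,0.12,-0.89,-0.22],
    [-576,60,543,0.126,-0.969,-0.24],
  ],
  grip=0,
  newtons=30,
)

```text
time_s: 1.7
tool_pos: [0.4856, 0.1717, 0.1746]
tool_rot: [-0.688, 0.707, 0.023, 0.161]
contact_force: [1.0, -0.1, 0.7]
opening: 0.0001
```

```bash
python3 - <<'E'
from h import *
s,R=st(); print(s["time_s"],bay(s["tool_pos"]),s["tool_pos"],s["contact_force"],s["opening"]); print(R.as_matrix().round(3))
print(delta(*target(-247,87,40)))
c=optics.read_camera("top");cv2.imwrite("pics/t1.png",c["image"]);c=optics.read_camera("side");cv2.imwrite("pics/s1.png",c["image"])
E
```

```text
1.7 [-251.87299044   45.0191809 ] [0.48559163 0.17166123 0.17463823] [ 0.97824718 -0.08824343  0.73325253] 0.00012567237351492403
[[ 0.947  0.254  0.196]
 [-0.189 -0.052  0.981]
 [ 0.259 -0.966 -0.001]]
(array([-30. , 131.3,  42.1]), array([0.001, 0.003, 0.002]))
```

View pics/t1.png

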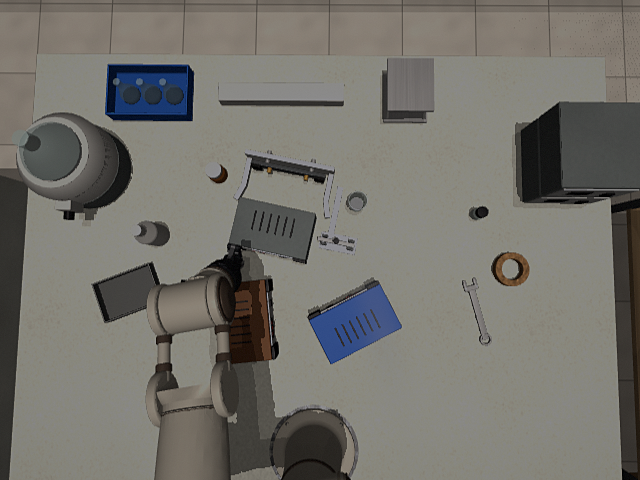

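View pics/s1.png

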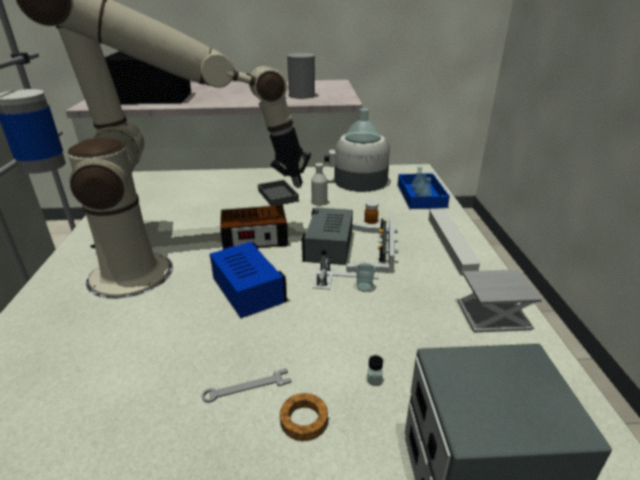

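Top view: the tool is at about (235,258), just before the controller's left front corner, with the brown box close behind it. I'll check whether the pose is still settling.

```bash
python3 - <<'E'
from h import *
s,R=st(); print(s["time_s"],bay(s["tool_pos"]),s["tool_pos"],s["contact_force"])
print(delta(*target(-247,87,70)));print(delta(*target(-247,87,40)))
E
```

```text
1.8 [-253.14233432   47.52622215] [0.48484566 0.17437048 0.1732739 ] [ 0.31784797 -0.86994312 -0.30625189]
(array([-20.2, 101.5,  39.5]), array([-0.001,  0.008, -0.001]))
(array([-27.8, 130.5,  39.5]), array([-0.001,  0.008, -0.001]))
```

Call:
arm_command(
  plan=[
    [-2,20,14,0,0,0],
    [-4,40,28,0,0,0],
    [-10,65,39,0,0,0],
    [-18,95,39,0,0,0],
    [-24,120,39,0,0,0],
    [-27,130,39,0,0,0],
    [-27,130,39,0,0,0],
  ],
)

```text
time_s: 2.68
tool_pos: [0.4999, 0.2055, 0.0417]
tool_rot: [-0.688, 0.707, 0.021, 0.161]
contact_force: [0.2, -0.3, -0.1]
opening: -0.0002
```

```bash
python3 - <<'E'
from h import *
s,R=st(); print(s["time_s"],bay(s["tool_pos"]),s["tool_pos"],s["contact_force"])
print(delta(*target(-247,87,40)))
c=optics.read_camera("side");cv2.imwrite("pics/s2.png",cv2.resize(c["image"][170:310,200:400],None,fx=4,fy=4,interpolation=cv2.INTER_CUBIC))
c=optics.read_camera("top");cv2.imwrite("pics/t2.png",cv2.resize(c["image"][140:290,200:400],None,fx=4,fy=4,interpolation=cv2.INTER_CUBIC))
E
```

```text
2.675 [-244.61545272   81.0077213 ] [0.49985432 0.20549055 0.04173226] [ 0.19918285 -0.34706538 -0.12521855]
(array([-2.8,  1.1,  6. ]), array([ 0.002, -0.001, -0.   ]))
```

View pics/s2.png

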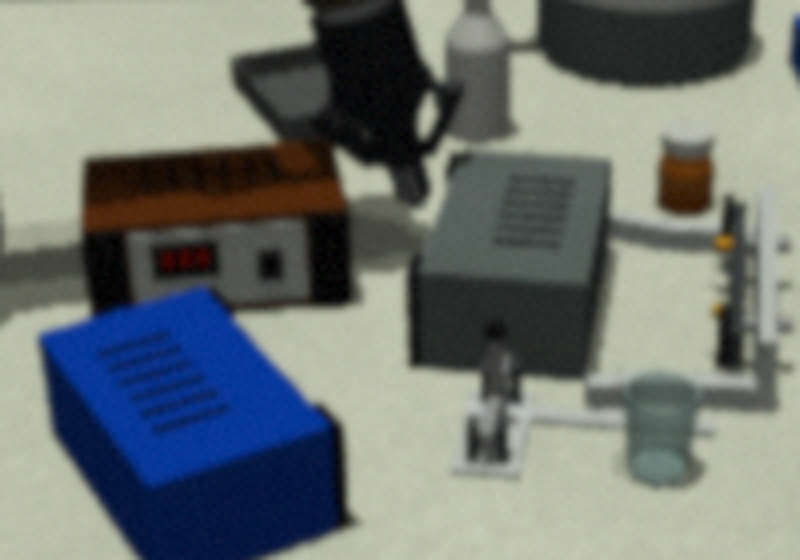

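View pics/t2.png

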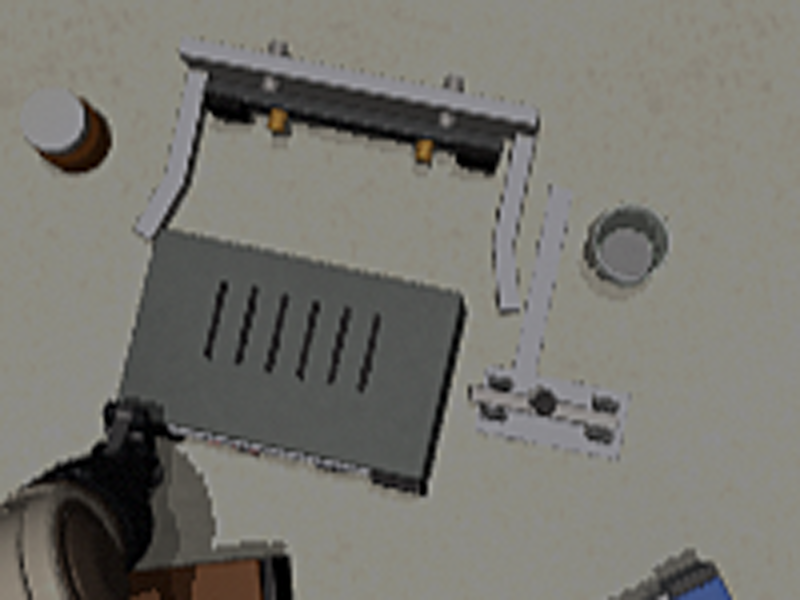

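The side view shows the fingertip just short of the left block, and the gripper knuckles clear the box top. The first nudge will be gentle.

Call:
arm_command(
  plan=[
    [0,0,3,0,0,0],
    [1,0,6,0,0,0],
    [4,1,6,0,0,0],
    [7,2,6,0,0,0],
    [10,3,6,0,0,0],
    [13,4,6,0,0,0],
    [16,4,6,0,0,0],
    [19,5,6,0,0,0],
    [19,5,6,0,0,0],
  ],
)

```text
time_s: 3.9
tool_pos: [0.5194, 0.2086, 0.0414]
tool_rot: [-0.688, 0.707, 0.02, 0.161]
contact_force: [-4.1, 4.4, 1.0]
opening: -0.0003
```

```bash
cat > look.py <<'E'
from h import *
import sys
s,R=st(); print(s["time_s"],"tip",bay(s["tool_pos"]).round(1),(s["tool_pos"][2]*1000).round(1),"F bay",(s["contact_force"][:2]@BR).round(1),s["contact_force"][2].round(1))
c=optics.read_camera("top");z=cv2.resize(c["image"][140:290,200:400],None,fx=4,fy=4,interpolation=cv2.INTER_CUBIC)
cv2.imwrite(f"pics/{sys.argv[1]}.png",cv2.convertScaleAbs(z,alpha=1.4))
E
python3 look.py t3
```

```text
3.9 tip [-226.1   87.9] 41.4 F bay [-4.9  3.5] 1.0
```

View pics/t3.png

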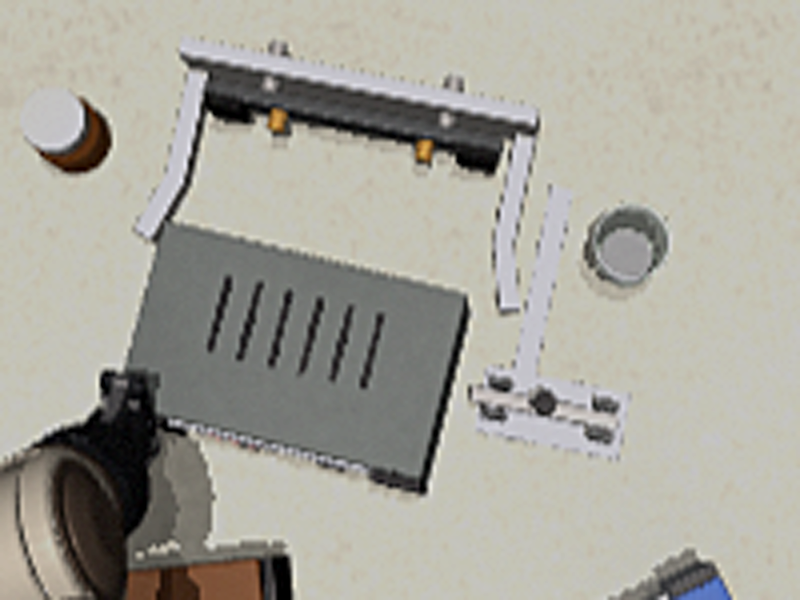

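The left block has moved in about 8 mm and the box has turned slightly clockwise. I'll cross over to the right block and push it about 15–18 mm.

Call:
arm_command(
  plan=[
    [-19,-5,0,0,0,0],
    [-21,-6,-20,0,0,0],
    [-21,-6,-75,0,0,0],
    [-21,-6,-130,0,0,0],
    [-19,-5,-175,0,0,0],
    [-15,-4,-175,0,0,0],
    [-11,-3,-175,0,0,0],
    [-7,-2,-175,0,0,0],
    [-3,-1,-175,0,0,0],
    [1,0,-175,0,0,0],
    [4,1,-175,0,0,0],
    [6,2,-175,0,0,0],
  ],
)

```text
time_s: 5.45
tool_pos: [0.4898, 0.0363, 0.0404]
tool_rot: [-0.688, 0.708, 0.02, 0.158]
contact_force: [-8.1, -1.3, 4.1]
opening: -0.0
```

```bash
python3 look.py t4
```

```text
5.45 tip [-220.9  -86.9] 40.4 F bay [-7.6 -2.8] 4.1
```

View pics/t4.png

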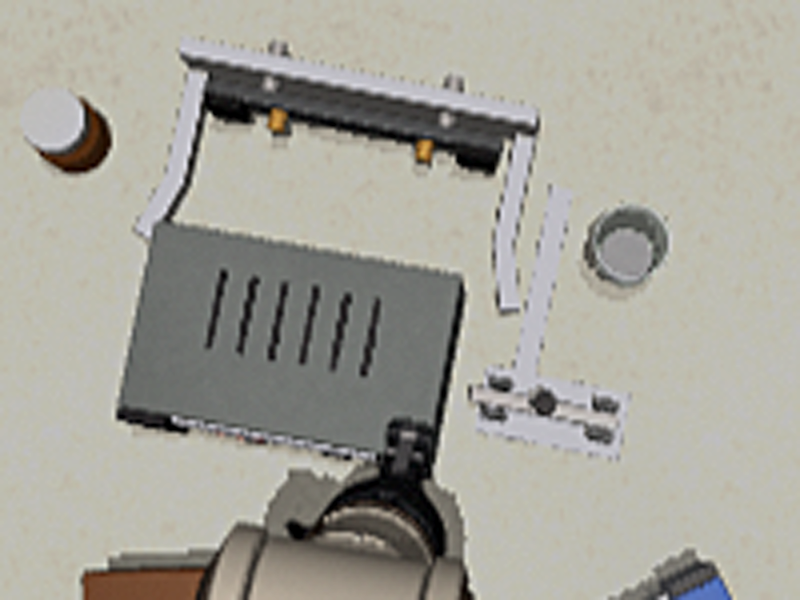

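```bash
cat > px.py <<'E'
from h import *
import sys
c=optics.read_camera("top")
v=list(map(float,sys.argv[1:]));P=[bay(ray(c,(v[i]+.5)/4-.5+200,(v[i+1]+.5)/4-.5+140,.085)) for i in (0,2)]
d=P[0]-P[1]; print(P[0].round(1),P[1].round(1),"yaw",np.arctan2(-d[0],d[1]).round(3),"len",np.hypot(*d).round(1))
E
python3 px.py 155 222 463 277; python3 px.py 165 222 467 296
```

```text
[-88.6 104.9] [-82.3 -94.6] yaw 0.032 len 199.6
[-87.3  98.7] [-93.6 -99.7] yaw -0.032 len 198.4
```

Call:
arm_command(
  plan=[
    [-19,-5,0,0,0,0],
    [-21,-6,20,0,0,0],
    [-21,-6,75,0,0,0],
    [-21,-6,130,0,0,0],
    [-17,-5,174,0,0,0],
    [-12,-3,174,0,0,0],
    [-8,-2,174,0,0,0],
    [-4,-1,174,0,0,0],
    [0,0,174,0,0,0],
    [4,1,174,0,0,0],
    [8,2,174,0,0,0],
    [10,3,174,0,0,0],
  ],
)

```text
time_s: 7.1
tool_pos: [0.535, 0.2033, 0.0405]
tool_rot: [-0.688, 0.707, 0.019, 0.161]
contact_force: [-7.5, 5.1, 5.5]
opening: 0.0001
```

```bash
python3 look.py t5
```

```text
7.1 tip [-209.7   85.8] 40.5 F bay [-8.3  3.5] 5.5
```

View pics/t5.png

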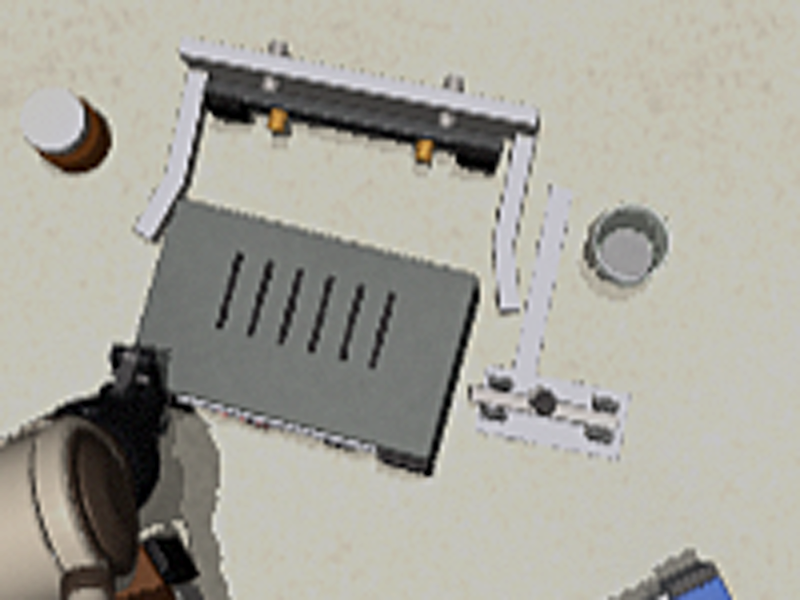

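```bash
python3 px.py 175 198 478 275
```

```text
[-70.9  95.9] [ -79.  -103.7] yaw -0.041 len 199.7
```

Call:
arm_command(
  plan=[
    [-19,-5,0,0,0,0],
    [-21,-6,-20,0,0,0],
    [-21,-6,-75,0,0,0],
    [-21,-6,-130,0,0,0],
    [-17,-5,-174,0,0,0],
    [-12,-3,-174,0,0,0],
    [-8,-2,-174,0,0,0],
    [-4,-1,-174,0,0,0],
    [0,0,-174,0,0,0],
    [4,1,-174,0,0,0],
    [8,2,-174,0,0,0],
    [12,3,-174,0,0,0],
  ],
)

```text
time_s: 8.7
tool_pos: [0.5117, 0.0318, 0.0398]
tool_rot: [-0.688, 0.708, 0.02, 0.158]
contact_force: [-7.0, -2.7, 1.2]
opening: 0.0002
```

```bash
python3 look.py t6
```

```text
8.7 tip [-198.5  -86.9] 39.8 F bay [-6.3 -4. ] 1.2
```

View pics/t6.png

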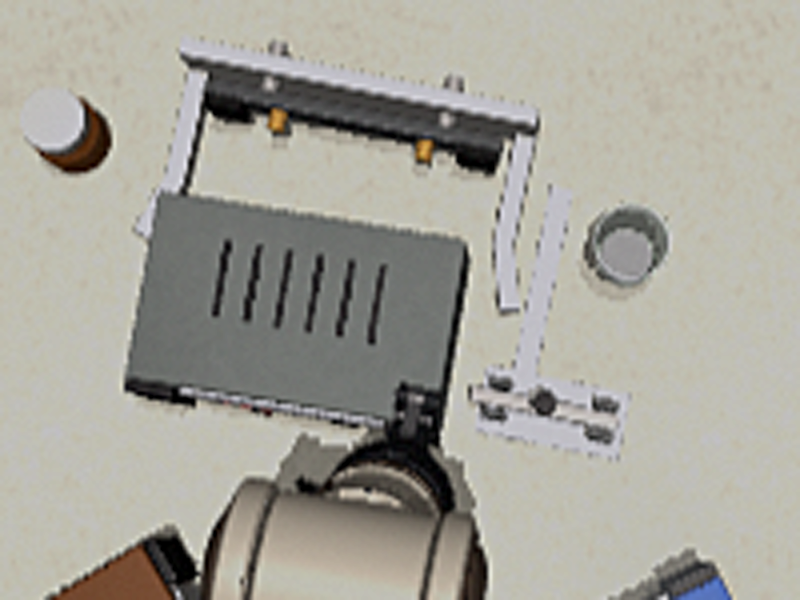

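The picture shows that the brown look-alike got brushed and turned: its corner is now at about (165,535). The gripper's rear knuckle must have passed low over it on the crossing. From now on I'll lift while crossing and retract less.

```bash
python3 px.py 158 193 468 240; python3 - <<'E'
from h import *
c=optics.read_camera("side");cv2.imwrite("pics/s6.png",cv2.convertScaleAbs(cv2.resize(c["image"][150:310,200:400],None,fx=3.7,fy=3.7,interpolation=cv2.INTER_CUBIC),alpha=1.3))
c=optics.read_camera("top");cv2.imwrite("pics/t6f.png",c["image"])
E
```

```text
[-70.  107.2] [-58.4 -92.7] yaw 0.058 len 200.3
```

View pics/s6.png

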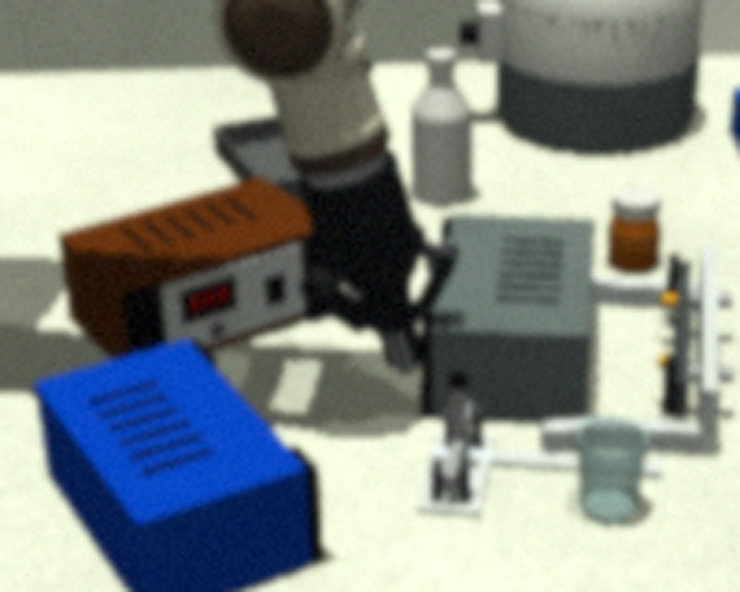

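View pics/t6f.png

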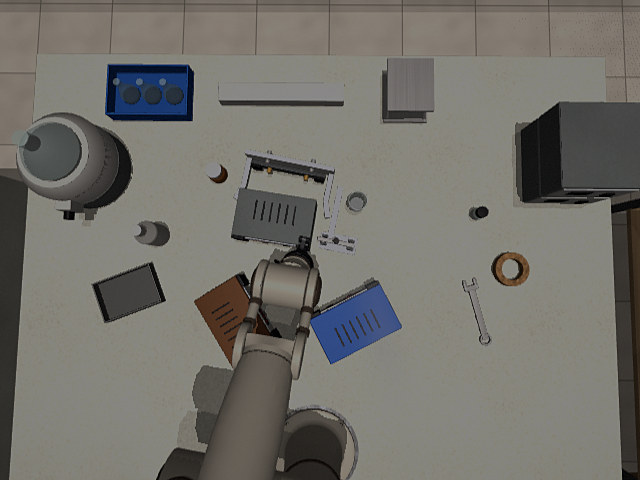

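Call:
arm_command(
  plan=[
    [-10,-8,0,0,0,0],
    [-10,-32,25,0,0,0],
    [-10,-32,80,0,0,0],
    [-10,-32,130,0,0,0],
    [-8,-31,173,0,0,0],
    [-13,-14,173,0,0,0],
    [-13,-8,173,0,0,0],
    [-10,-7,173,0,0,0],
    [-6,-6,173,0,0,0],
    [-2,-5,173,0,0,0],
    [2,-4,173,0,0,0],
    [6,-3,173,0,0,0],
  ],
)

```text
time_s: 10.4
tool_pos: [0.5523, 0.199, 0.0452]
tool_rot: [-0.688, 0.707, 0.02, 0.161]
contact_force: [-4.4, 4.1, -2.1]
opening: 0.0002
```

Call:
arm_command(
  plan=[
    [4,1,0,0,0,0],
    [7,2,0,0,0,0],
  ],
)

```text
time_s: 10.65
tool_pos: [0.5595, 0.1976, 0.0451]
tool_rot: [-0.688, 0.707, 0.02, 0.161]
contact_force: [-6.3, 5.7, -0.1]
opening: -0.0003
```

```bash
python3 look.py t7
```

```text
10.65 tip [-184.6   85.2] 45.1 F bay [-7.4  4.3] -0.1
```

View pics/t7.png

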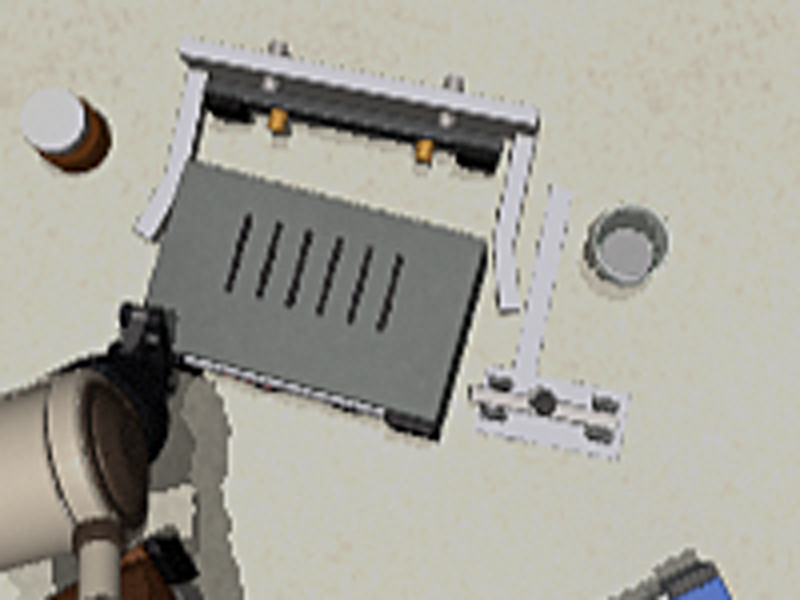

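```bash
python3 px.py 190 161 487 240
```

```text
[-45.5  91.9] [ -55.9 -104.5] yaw -0.053 len 196.7
```

Call:
arm_command(
  plan=[
    [-11,-6,0,0,0,0],
    [-14,-24,-25,0,0,0],
    [-14,-24,-80,0,0,0],
    [-14,-24,-130,0,0,0],
    [-14,-24,-172,0,0,0],
    [-16,-9,-172,0,0,0],
    [-14,-4,-172,0,0,0],
    [-10,-3,-172,0,0,0],
    [-6,-2,-172,0,0,0],
    [-2,-1,-172,0,0,0],
    [2,0,-172,0,0,0],
    [6,1,-172,0,0,0],
  ],
)

```text
time_s: 12.25
tool_pos: [0.5306, 0.0287, 0.0454]
tool_rot: [-0.688, 0.708, 0.02, 0.159]
contact_force: [-8.1, -2.9, 2.0]
opening: 0.0001
```

```bash
python3 look.py t8
```

```text
12.25 tip [-179.4  -86.2] 45.4 F bay [-7.3 -4.5] 2.0
```

View pics/t8.png

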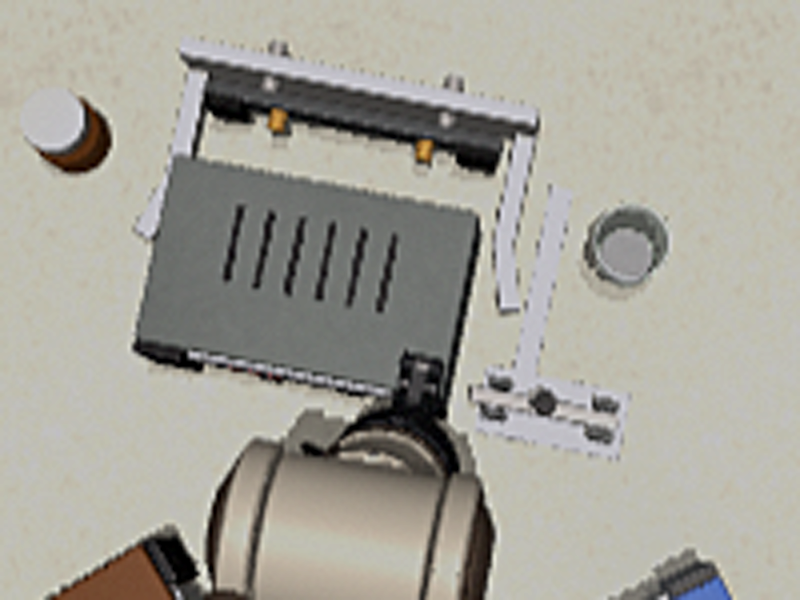

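```bash
python3 px.py 178 156 480 213
```

```text
[-44.  100.1] [-39.9 -96.5] yaw 0.021 len 196.7
```

Call:
arm_command(
  plan=[
    [-12,-6,0,0,0,0],
    [-11,-23,25,0,0,0],
    [-11,-23,80,0,0,0],
    [-11,-23,130,0,0,0],
    [-11,-23,172,0,0,0],
    [-12,-7,172,0,0,0],
    [-9,-2,172,0,0,0],
    [-5,-1,172,0,0,0],
    [-1,0,172,0,0,0],
    [3,1,172,0,0,0],
    [7,2,172,0,0,0],
    [11,3,172,0,0,0],
  ],
)

```text
time_s: 13.85
tool_pos: [0.5765, 0.1942, 0.0457]
tool_rot: [-0.688, 0.707, 0.019, 0.161]
contact_force: [-4.5, 4.3, 0.6]
opening: 0.0003
```

Call:
arm_command(
  plan=[
    [4,1,0,0,0,0],
  ],
)

```text
time_s: 13.98
tool_pos: [0.5799, 0.1942, 0.0456]
tool_rot: [-0.689, 0.707, 0.019, 0.16]
contact_force: [-9.0, 11.0, 2.9]
opening: 0.0
```

```bash
python3 look.py t9
```

```text
13.975 tip [-163.9   85.9] 45.6 F bay [-11.   9.] 2.9
```

View pics/t9.png

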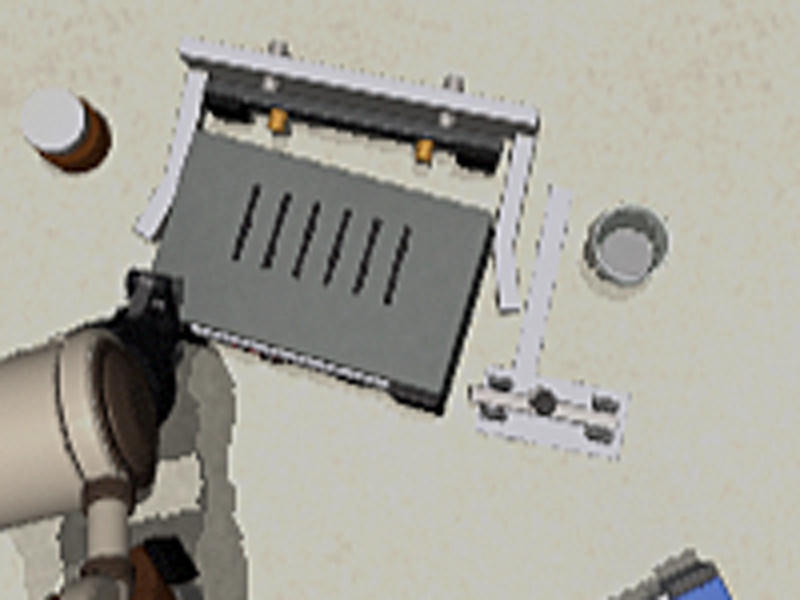

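```bash
python3 px.py 196 131 493 213
```

```text
[-25.8  92.4] [ -38.1 -104.6] yaw -0.063 len 197.5
```

Call:
arm_command(
  plan=[
    [-12,-6,0,0,0,0],
    [-16,-24,-25,0,0,0],
    [-17,-24,-80,0,0,0],
    [-17,-24,-130,0,0,0],
    [-17,-24,-170,0,0,0],
    [-19,-9,-170,0,0,0],
    [-17,-4,-170,0,0,0],
    [-13,-3,-170,0,0,0],
    [-9,-2,-170,0,0,0],
    [-5,-1,-170,0,0,0],
    [-1,0,-170,0,0,0],
    [3,1,-170,0,0,0],
  ],
)

```text
time_s: 15.58
tool_pos: [0.5493, 0.0269, 0.0451]
tool_rot: [-0.688, 0.708, 0.02, 0.159]
contact_force: [-7.0, -3.2, 1.6]
opening: -0.0002
```

Call:
arm_command(
  plan=[
    [3,1,0,0,0,0],
    [5,1,0,0,0,0],
  ],
)

```text
time_s: 15.82
tool_pos: [0.5542, 0.026, 0.0453]
tool_rot: [-0.688, 0.708, 0.02, 0.159]
contact_force: [-5.2, -2.3, -2.0]
opening: -0.0001
```

```bash
python3 look.py t10
```

```text
15.825 tip [-155.6  -84.1] 45.3 F bay [-4.6 -3.3] -2.0
```

View pics/t10.png

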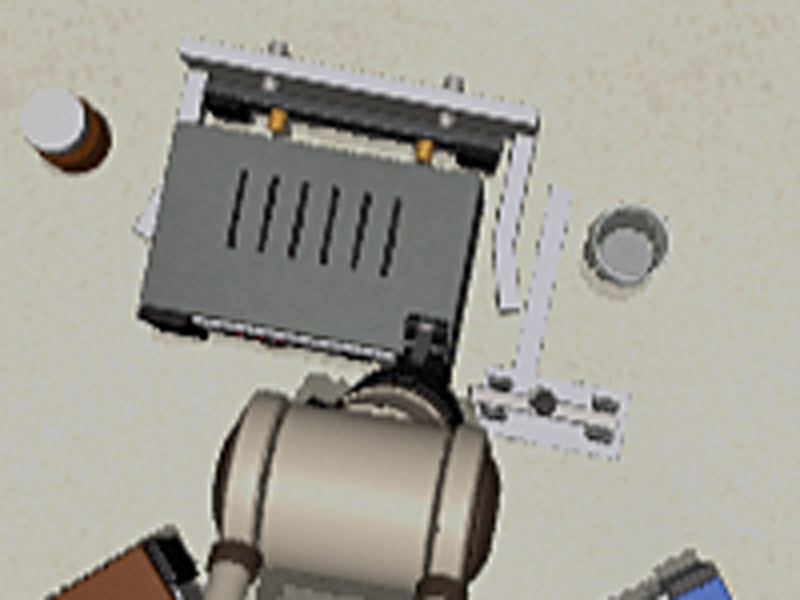

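```bash
python3 px.py 177 124 483 174
```

```text
[-23.9 105.4] [-14.9 -93.1] yaw 0.045 len 198.7
```

Call:
arm_command(
  plan=[
    [-12,-6,0,0,0,0],
    [-11,-23,25,0,0,0],
    [-12,-23,80,0,0,0],
    [-12,-23,130,0,0,0],
    [-12,-23,172,0,0,0],
    [-14,-9,172,0,0,0],
    [-13,-4,172,0,0,0],
    [-9,-3,172,0,0,0],
    [-5,-2,172,0,0,0],
    [-1,0,172,0,0,0],
    [3,1,172,0,0,0],
    [6,2,172,0,0,0],
  ],
)

```text
time_s: 17.42
tool_pos: [0.5957, 0.1931, 0.0463]
tool_rot: [-0.689, 0.707, 0.02, 0.161]
contact_force: [-7.4, 5.6, 5.6]
opening: -0.0
```

```bash
python3 look.py t11
```

```text
17.425 tip [-148.2   87.9] 46.3 F bay [-8.4  4. ] 5.6
```

View pics/t11.png

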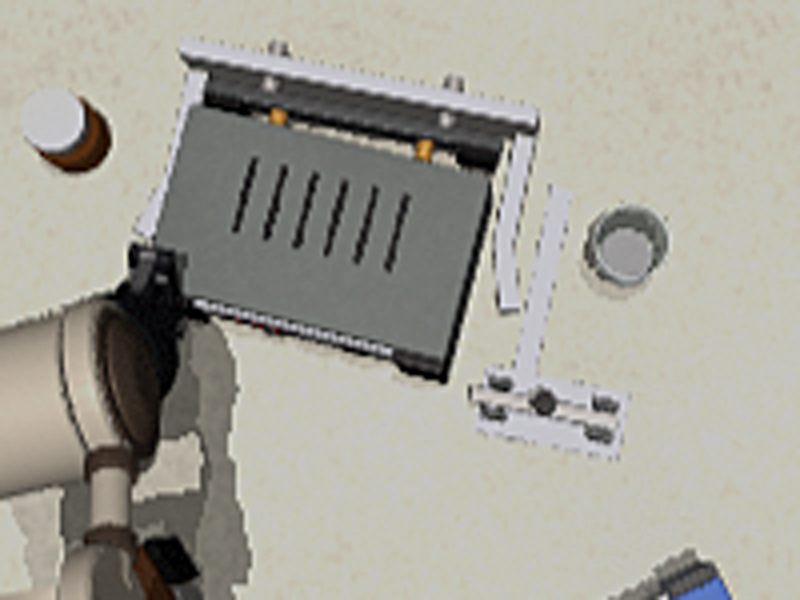

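```bash
python3 px.py 194 106 490 179
```

```text
[-10.2  97.3] [-17.1 -98.2] yaw -0.035 len 195.6
```

Call:
arm_command(
  plan=[
    [-12,-6,0,0,0,0],
    [-14,-24,-25,0,0,0],
    [-14,-24,-80,0,0,0],
    [-14,-24,-130,0,0,0],
    [-14,-24,-172,0,0,0],
    [-16,-9,-172,0,0,0],
    [-14,-4,-172,0,0,0],
    [-11,-3,-172,0,0,0],
    [-8,-2,-172,0,0,0],
    [-5,-1,-172,0,0,0],
    [-3,-1,-172,0,0,0],
  ],
)

```text
time_s: 18.9
tool_pos: [0.5576, 0.0252, 0.0456]
tool_rot: [-0.688, 0.707, 0.02, 0.159]
contact_force: [-7.2, -1.6, 2.2]
opening: 0.0001
```

```bash
python3 look.py t12
```

```text
18.9 tip [-152.2  -84.2] 45.6 F bay [-6.7 -3. ] 2.2
```

View pics/t12.png

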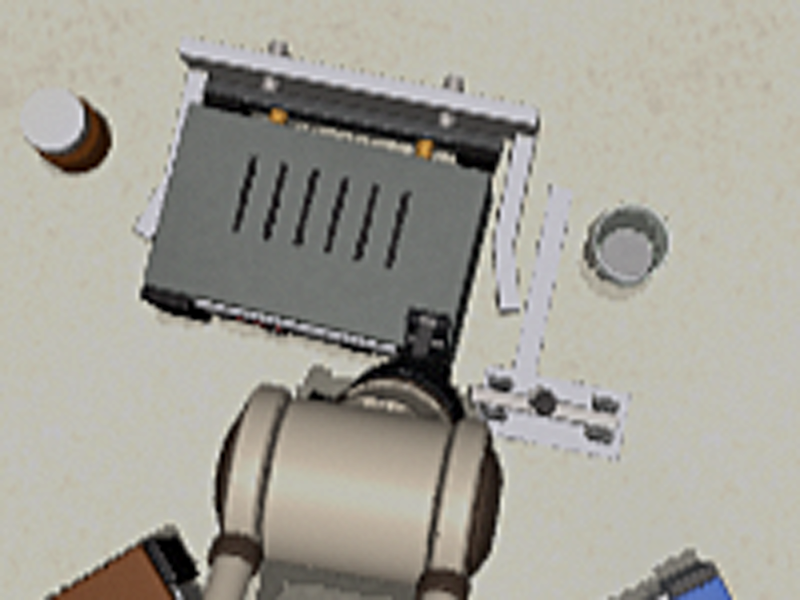

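Call:
arm_command(
  plan=[
    [2,0.5,0,0,0,0],
    [4,1,0,0,0,0],
  ],
)

```text
time_s: 19.2
tool_pos: [0.5612, 0.024, 0.0455]
tool_rot: [-0.688, 0.708, 0.02, 0.159]
contact_force: [-8.6, -3.2, 3.5]
opening: -0.0002
```

Call:
arm_command(
  plan=[
    [2,0.5,0,0,0,0],
  ],
)

```text
time_s: 19.32
tool_pos: [0.5632, 0.0235, 0.0455]
tool_rot: [-0.688, 0.708, 0.02, 0.159]
contact_force: [-8.4, -2.4, 3.8]
opening: 0.0001
```

```bash
python3 look.py t13
```

```text
19.325 tip [-146.4  -84.7] 45.5 F bay [-7.8 -4. ] 3.8
```

View pics/t13.png

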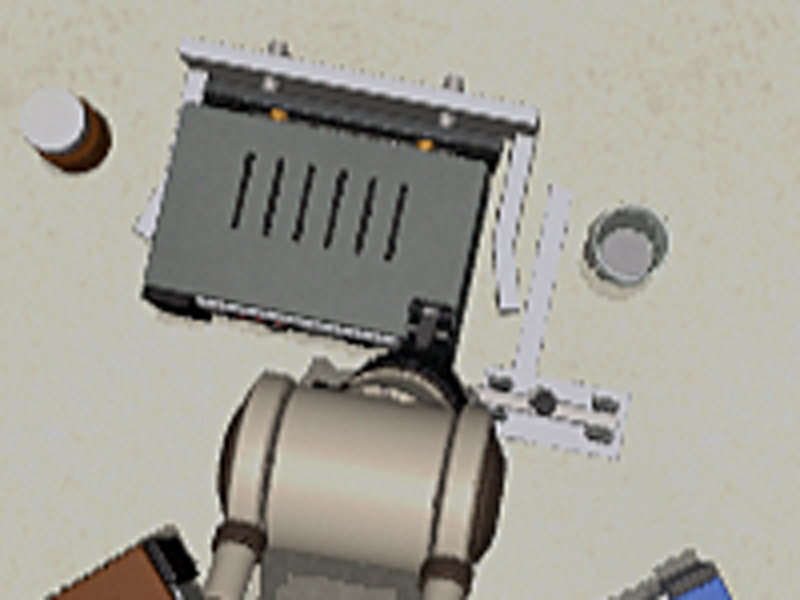

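```bash
python3 px.py 185 105 490 162
```

```text
[-10.7 103.1] [ -6.4 -95.8] yaw 0.022 len 199.0
```

Call:
arm_command(
  plan=[
    [-12,-6,0,0,0,0],
    [-10,-23,25,0,0,0],
    [-10,-23,80,0,0,0],
    [-10,-23,130,0,0,0],
    [-10,-23,172,0,0,0],
    [-13,-9,172,0,0,0],
    [-11,-3,172,0,0,0],
    [-8,-2,172,0,0,0],
    [-5,-1,172,0,0,0],
    [-2,0,172,0,0,0],
    [1,0,172,0,0,0],
  ],
)

```text
time_s: 20.8
tool_pos: [0.5989, 0.1919, 0.0461]
tool_rot: [-0.688, 0.707, 0.019, 0.16]
contact_force: [-5.5, 4.2, 0.5]
opening: -0.0
```

Call:
arm_command(
  plan=[
    [2,0.5,0,0,0,0],
  ],
)

```text
time_s: 20.92
tool_pos: [0.6007, 0.1919, 0.0461]
tool_rot: [-0.688, 0.707, 0.019, 0.16]
contact_force: [-8.4, 5.1, 3.3]
opening: 0.0001
```

Call:
arm_command(
  plan=[
    [2,0.5,0,0,0,0],
  ],
)

```text
time_s: 21.05
tool_pos: [0.6022, 0.1918, 0.046]
tool_rot: [-0.689, 0.707, 0.019, 0.16]
contact_force: [-16.4, 7.1, 10.7]
opening: 0.0
```

```bash
python3 look.py t14
```

```text
21.05 tip [-141.6   87.9] 46.0 F bay [-17.5   3.7] 10.7
```

View pics/t14.png

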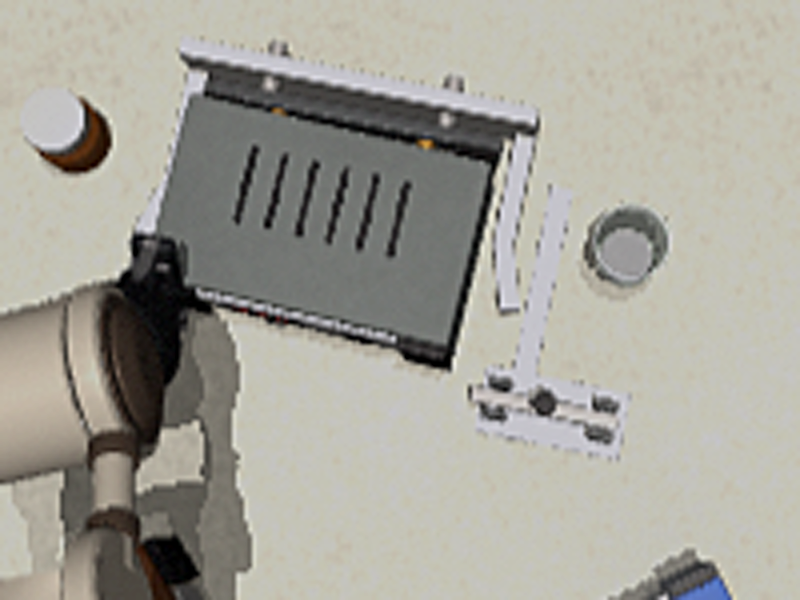

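The left side felt the hard stop: force jumped to about 17.5 N (bay x) at tip x −141.6. Next is the right side.

Call:
arm_command(
  plan=[
    [-12,-4,0,0,0,0],
    [-14,-24,-25,0,0,0],
    [-14,-24,-80,0,0,0],
    [-14,-24,-130,0,0,0],
    [-14,-24,-172,0,0,0],
    [-16,-9,-172,0,0,0],
    [-14,-4,-172,0,0,0],
    [-11,-3,-172,0,0,0],
    [-8,-2,-172,0,0,0],
    [-6,-2,-172,0,0,0],
  ],
)

```text
time_s: 22.35
tool_pos: [0.5639, 0.0244, 0.0472]
tool_rot: [-0.688, 0.707, 0.021, 0.161]
contact_force: [-4.7, 3.4, 3.3]
opening: 0.0002
```

```bash
python3 px.py 198 94 494 159;python3 look.py t15
```

```text
[-2.  96.6] [ -3.9 -97.9] yaw -0.01 len 194.5
22.4 tip [-145.9  -83.8] 47.2 F bay [-3.   2.2] 2.1
```

View pics/t15.png

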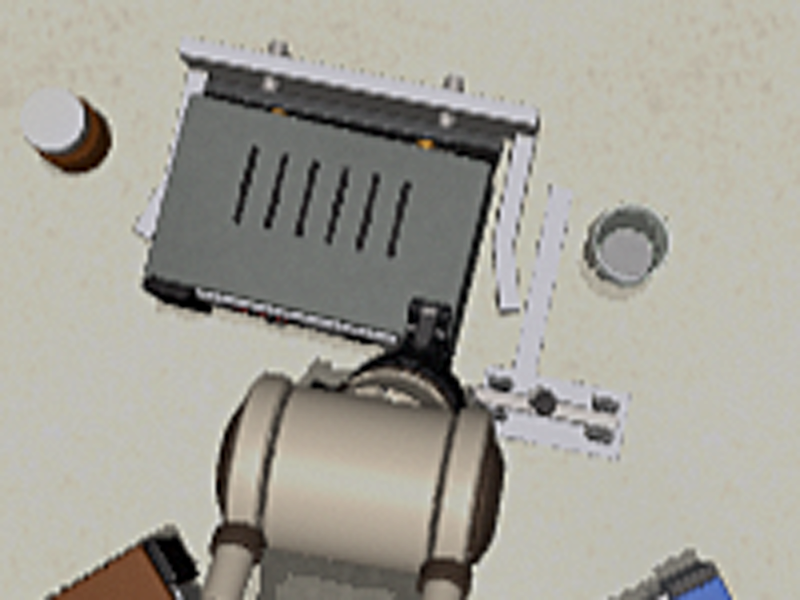

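Call:
arm_command(
  plan=[
    [1.5,0.4,0,0,0,0],
  ],
)

```text
time_s: 22.58
tool_pos: [0.5645, 0.0238, 0.047]
tool_rot: [-0.688, 0.707, 0.02, 0.16]
contact_force: [-8.7, 1.8, 6.1]
opening: -0.0002
```

Call:
arm_command(
  plan=[
    [1,0.3,0,0,0,0],
  ],
)

```text
time_s: 22.7
tool_pos: [0.5652, 0.0234, 0.0469]
tool_rot: [-0.688, 0.707, 0.02, 0.16]
contact_force: [-10.0, 2.5, 7.4]
opening: -0.0001
```

Call:
arm_command(
  plan=[
    [1,0.3,0,0,0,0],
  ],
)

```text
time_s: 22.82
tool_pos: [0.5659, 0.023, 0.0467]
tool_rot: [-0.688, 0.708, 0.02, 0.16]
contact_force: [-9.6, -0.5, 6.2]
opening: -0.0003
```

```bash
python3 look.py t16
```

```text
22.825 tip [-143.6  -84.7] 46.7 F bay [-9.3 -2.4] 6.2
```

View pics/t16.png

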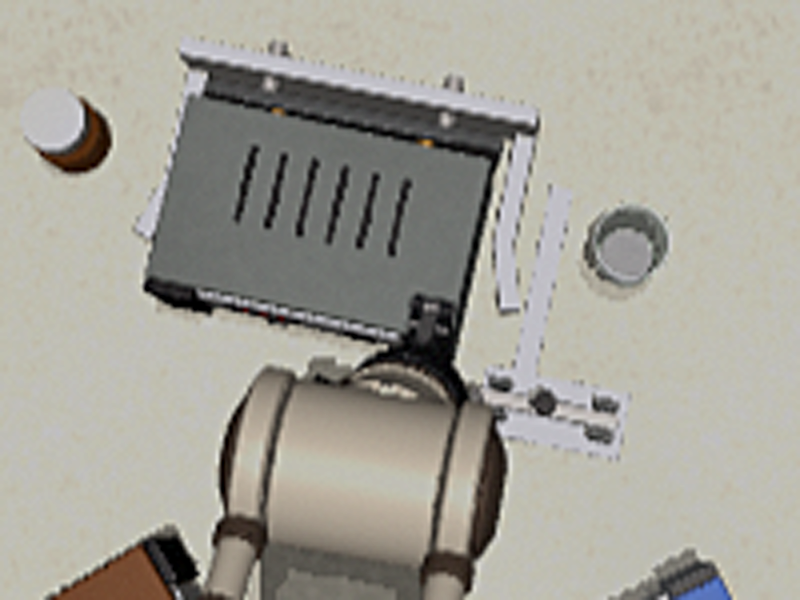

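Still sliding at about 9 N, so I'll continue in 1 mm steps until the force jumps.

Call:
arm_command(
  plan=[
    [1,0.3,0,0,0,0],
  ],
)

```text
time_s: 23.0
tool_pos: [0.5667, 0.0227, 0.0465]
tool_rot: [-0.688, 0.708, 0.02, 0.16]
contact_force: [-11.7, -0.4, 7.7]
opening: 0.0
```

Call:
arm_command(
  plan=[
    [1,0.3,0,0,0,0],
  ],
)

```text
time_s: 23.12
tool_pos: [0.5675, 0.0224, 0.0464]
tool_rot: [-0.688, 0.708, 0.02, 0.159]
contact_force: [-10.5, -1.0, 6.6]
opening: -0.0003
```

Call:
arm_command(
  plan=[
    [1,0.3,0,0,0,0],
  ],
)

```text
time_s: 23.25
tool_pos: [0.5684, 0.0221, 0.0463]
tool_rot: [-0.688, 0.708, 0.019, 0.159]
contact_force: [-12.6, -2.7, 7.7]
opening: 0.0001
```

Call:
arm_command(
  plan=[
    [1,0.3,0,0,0,0],
  ],
)

```text
time_s: 23.38
tool_pos: [0.5693, 0.0219, 0.0462]
tool_rot: [-0.688, 0.708, 0.019, 0.159]
contact_force: [-12.2, -1.1, 6.1]
opening: -0.0001
```

```bash
python3 look.py t17
```

```text
23.375 tip [-140.1  -85.2] 46.2 F bay [-11.8  -3.5] 6.1
```

View pics/t17.png

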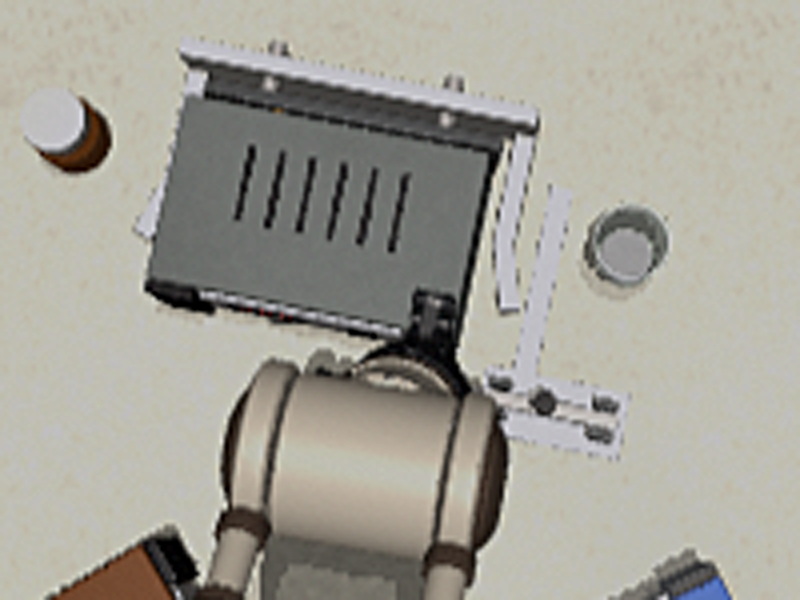

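Call:
arm_command(
  plan=[
    [1,0.3,0,0,0,0],
  ],
)

```text
time_s: 23.55
tool_pos: [0.5695, 0.0219, 0.0459]
tool_rot: [-0.688, 0.708, 0.019, 0.158]
contact_force: [-16.8, 0.6, 10.7]
opening: -0.0002
```

Call:
arm_command(
  plan=[
    [1,0.3,0,0,0,0],
  ],
)

```text
time_s: 23.68
tool_pos: [0.5696, 0.0221, 0.0455]
tool_rot: [-0.688, 0.708, 0.018, 0.158]
contact_force: [-20.0, -0.1, 14.3]
opening: -0.0001
```

The right side is felt hard home too (20 N, no further motion). I'll back off and recheck the left, which may have receded a little.

Call:
arm_command(
  plan=[
    [-12,-3,0,0,0,0],
    [-14,-18,10,0,0,0],
    [-13,-24,65,0,0,0],
    [-13,-24,120,0,0,0],
    [-13,-24,172,0,0,0],
    [-17,-9,172,0,0,0],
    [-16,-4,172,0,0,0],
    [-13,-3,172,0,0,0],
    [-10,-3,172,0,0,0],
    [-8,-2,172,0,0,0],
  ],
)

```text
time_s: 24.92
tool_pos: [0.6009, 0.1911, 0.0475]
tool_rot: [-0.688, 0.707, 0.021, 0.162]
contact_force: [0.3, 0.6, 0.5]
opening: -0.0002
```

```bash
python3 look.py t18
```

```text
24.925 tip [-142.8   87. ] 47.5 F bay [0.2 0.7] 0.5
```

View pics/t18.png

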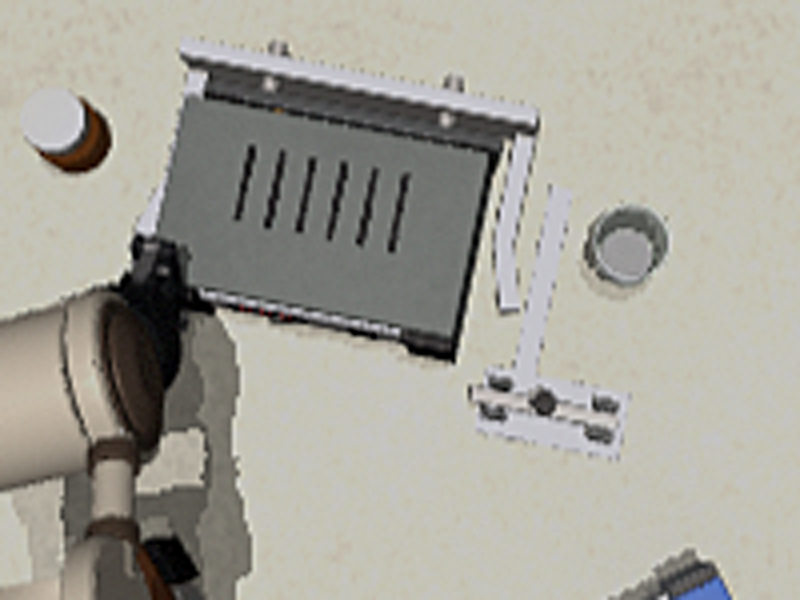

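Call:
arm_command(
  plan=[
    [1,0.3,0,0,0,0],
  ],
)

```text
time_s: 25.1
tool_pos: [0.601, 0.1913, 0.0469]
tool_rot: [-0.688, 0.707, 0.021, 0.161]
contact_force: [-2.5, 0.5, 1.1]
opening: -0.0001
```

Call:
arm_command(
  plan=[
    [1,0.3,0,0,0,0],
  ],
)

```text
time_s: 25.22
tool_pos: [0.6012, 0.1914, 0.0465]
tool_rot: [-0.688, 0.707, 0.02, 0.161]
contact_force: [-7.6, 0.7, 3.5]
opening: -0.0
```

Call:
arm_command(
  plan=[
    [1,0.3,0,0,0,0],
  ],
)

```text
time_s: 25.35
tool_pos: [0.6014, 0.1914, 0.0461]
tool_rot: [-0.688, 0.707, 0.02, 0.16]
contact_force: [-8.5, 1.5, 7.0]
opening: -0.0003
```

Call:
arm_command(
  plan=[
    [1,0.3,0,0,0,0],
  ],
)

```text
time_s: 25.48
tool_pos: [0.6022, 0.1916, 0.0461]
tool_rot: [-0.688, 0.707, 0.02, 0.16]
contact_force: [-10.0, 4.4, 6.7]
opening: 0.0001
```

Call:
arm_command(
  plan=[
    [1,0.2,0,0,0,0],
  ],
)

```text
time_s: 25.6
tool_pos: [0.6025, 0.1917, 0.0461]
tool_rot: [-0.688, 0.707, 0.019, 0.159]
contact_force: [-15.7, 4.1, 12.0]
opening: -0.0
```

Left is home again after about 1 mm (jump to 20 N). I'll retract, lift and go over to the bolt's far side.

Call:
arm_command(
  plan=[
    [-14,-4,0,0,0,0],
    [-10,-34,0,0,0,0],
    [-2,-80,-10,0,0,0],
    [-2,-80,-65,0,0,0],
    [-2,-80,-120,0,0,0],
    [-2,-80,-175,0,0,0],
    [-2,-80,-230,0,0,0],
    [-2,-80,-285,0,0,0],
    [-2,-80,-290,0,0,0],
  ],
)

```text
time_s: 26.72
tool_pos: [0.5248, -0.092, 0.1242]
tool_rot: [-0.687, 0.707, 0.02, 0.164]
contact_force: [0.1, -0.0, -0.0]
opening: 0.0
```

```bash
python3 look.py t19; python3 - <<'E'
from h import *
s,R=st(); print(bay([.5464,-.0504]).round(1)); print(delta(*target(-150,-199,55)))
E
```

```text
26.725 tip [-161.1 -205.6] 124.2 F bay [ 0.1 -0. ] -0.0
[-148.2 -160.5]
(array([-7. , 69.5,  5.5]), array([ 0.002, -0.003,  0.001]))
```

View pics/t19.png

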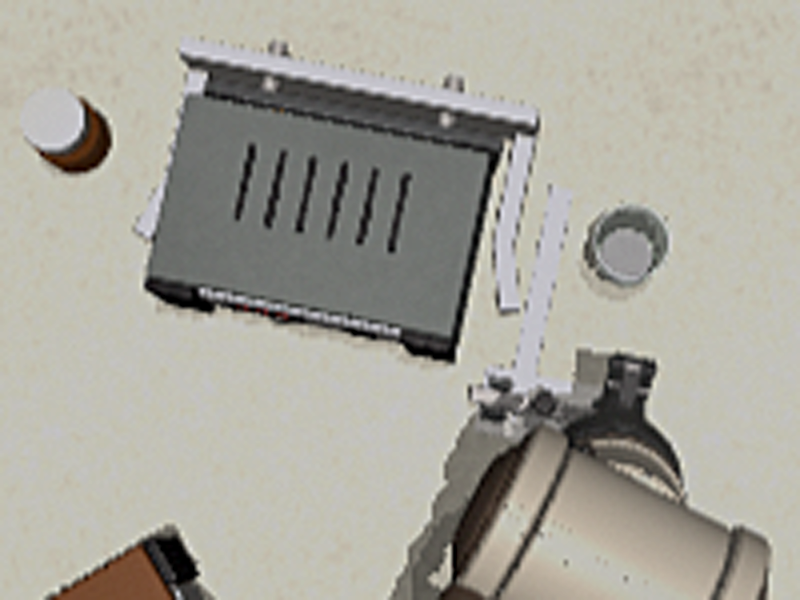

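```bash
python3 px.py 190 95 497 153; python3 - <<'E'
from h import *
print(delta(*target(-145,-197,52)))
E
```

```text
[ -3.7 101.4] [  0.2 -99. ] yaw 0.02 len 200.5
(array([-2.8, 73.6,  6. ]), array([ 0.001, -0.002,  0.001]))
```

Call:
arm_command(
  plan=[
    [10,5,6,0,0,0],
    [3,30,8,0,0,0],
    [-2,55,8,0,0,0],
    [-3,73,8,0,0,0],
    [-3,73,8,0,0,0],
  ],
)

```text
time_s: 27.45
tool_pos: [0.542, -0.082, 0.0507]
tool_rot: [-0.689, 0.707, 0.021, 0.159]
contact_force: [0.2, -0.2, -0.2]
opening: 0.0004
```

```bash
python3 look.py t20; python3 - <<'E'
from h import *
c=optics.read_camera("side");cv2.imwrite("pics/s20.png",cv2.convertScaleAbs(cv2.resize(c["image"][150:310,250:450],None,fx=3.7,fy=3.7,interpolation=cv2.INTER_CUBIC),alpha=1.3))
E
```

```text
27.45 tip [-146.2 -192.4] 50.7 F bay [ 0.3 -0.1] -0.2
```

View pics/t20.png

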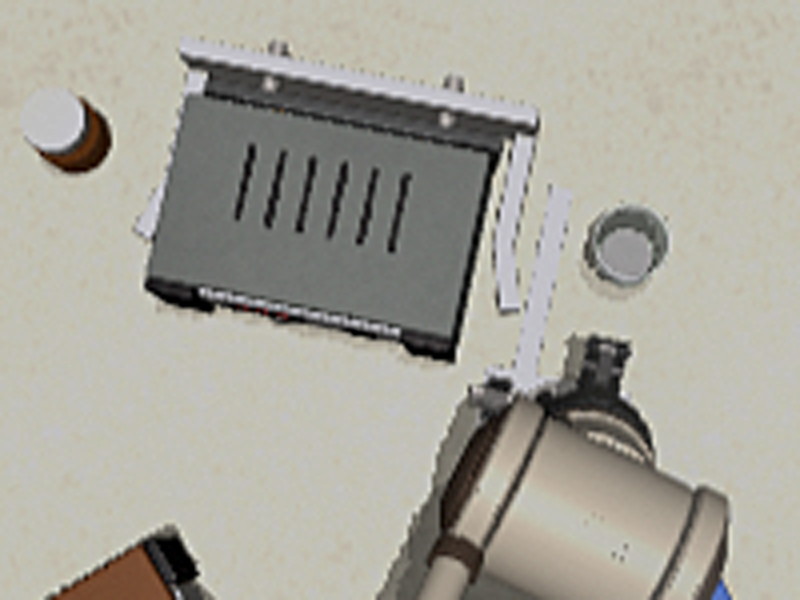

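View pics/s20.png

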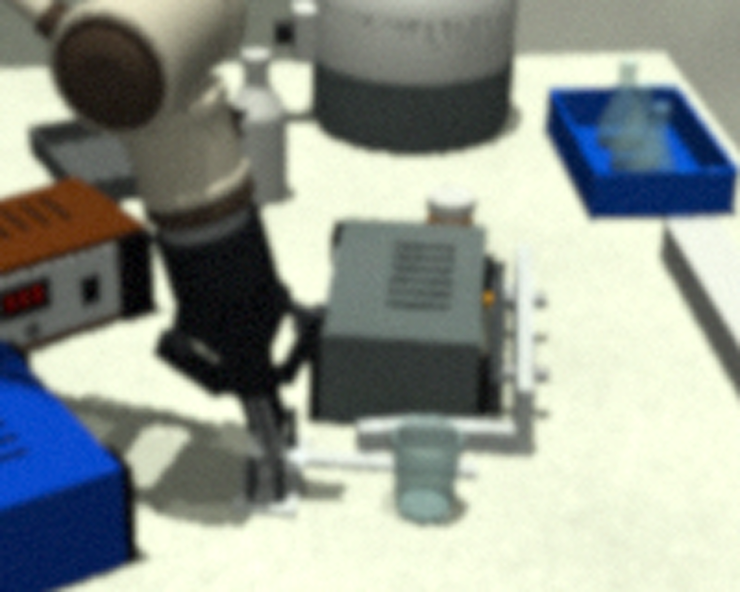

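The side view still shows a bit of brass at about (490,297), so I'll check squareness with edge fits before bolting.

```bash
python3 - <<'E'
from h import *
c=optics.read_camera("top");g=cv2.cvtColor(c["image"],cv2.COLOR_BGR2GRAY).astype(float)
# column profiles: print gray at some columns across bar/gap/controller rear edge
for u in range(250,325,8): print(u,g[148:182,u].astype(int).tolist())
c=optics.read_camera("side");cv2.imwrite("pics/s21.png",cv2.convertScaleAbs(cv2.resize(c["image"][205:275,330:410],None,fx=8,fy=8,interpolation=cv2.INTER_CUBIC),alpha=1.4))
E
```

```text
250 [137, 115, 128, 139, 141, 147, 92, 35, 40, 77, 128, 146, 146, 150, 123, 91, 83, 79, 78, 79, 81, 80, 80, 80, 80, 79, 78, 79, 80, 80, 81, 81, 82, 80]
258 [138, 136, 135, 125, 132, 140, 142, 152, 91, 36, 48, 49, 45, 49, 56, 47, 19, 33, 72, 80, 79, 80, 80, 80, 81, 81, 80, 81, 81, 81, 80, 82, 80, 81]
266 [137, 139, 137, 137, 136, 140, 140, 141, 145, 111, 54, 85, 108, 112, 84, 56, 55, 69, 32, 65, 82, 82, 79, 78, 78, 82, 81, 80, 83, 82, 82, 81, 80, 81]
274 [138, 137, 136, 133, 133, 135, 136, 139, 139, 141, 149, 88, 33, 48, 47, 40, 53, 59, 61, 44, 33, 73, 81, 80, 79, 79, 80, 80, 81, 81, 79, 79, 80, 81]
282 [136, 136, 137, 134, 135, 137, 137, 137, 137, 138, 140, 143, 131, 74, 39, 46, 48, 42, 50, 57, 66, 30, 71, 86, 81, 81, 78, 79, 79, 80, 79, 79, 80, 82]
290 [136, 136, 135, 135, 135, 136, 133, 130, 137, 115, 127, 140, 140, 148, 90, 36, 46, 44, 46, 52, 58, 61, 51, 24, 67, 82, 78, 79, 79, 79, 79, 81, 81, 82]
298 [135, 135, 137, 137, 134, 135, 135, 132, 134, 137, 138, 126, 133, 139, 141, 151, 91, 35, 46, 49, 40, 49, 58, 62, 32, 34, 73, 81, 78, 79, 79, 78, 80, 80]
306 [136, 138, 136, 135, 134, 136, 137, 137, 138, 138, 135, 132, 134, 139, 140, 140, 145, 109, 55, 41, 44, 47, 48, 55, 58, 73, 35, 62, 81, 81, 82, 80, 79, 79]
314 [137, 137, 137, 137, 136, 136, 137, 136, 137, 138, 136, 112, 96, 91, 93, 130, 141, 142, 149, 87, 29, 41, 44, 37, 53, 59, 62, 41, 26, 73, 82, 81, 79, 80]
322 [135, 137, 138, 137, 136, 135, 136, 135, 136, 137, 137, 138, 136, 138, 137, 137, 139, 138, 140, 144, 130, 75, 40, 47, 47, 41, 50, 60, 53, 28, 19, 33, 19, 0]
```

View pics/s21.png

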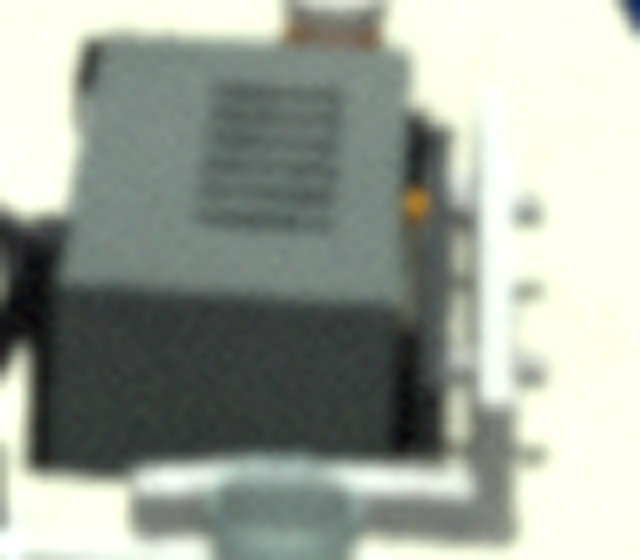

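The gap between bar and controller's rear edge is constant (9.2–10.0 px) across columns, so the controller is square and home. Now the bolt.

Call:
arm_command(
  plan=[
    [0,0,5,0,0,0],
    [0,0,9,0,0,0],
    [0,0,12,0,0,0],
    [0,0,15,0,0,0],
    [0,0,18,0,0,0],
    [0,0,21,0,0,0],
    [0,0,24,0,0,0],
    [0,0,28,0,0,0],
    [0,0,32,0,0,0],
  ],
)

```text
time_s: 28.78
tool_pos: [0.5489, -0.0527, 0.0525]
tool_rot: [-0.688, 0.707, 0.021, 0.161]
contact_force: [-2.6, -3.0, 1.8]
opening: 0.0003
```

```bash
python3 look.py t22
```

```text
28.775 tip [-145.3 -162.3] 52.5 F bay [-1.9 -3.4] 1.8
```

View pics/t22.png

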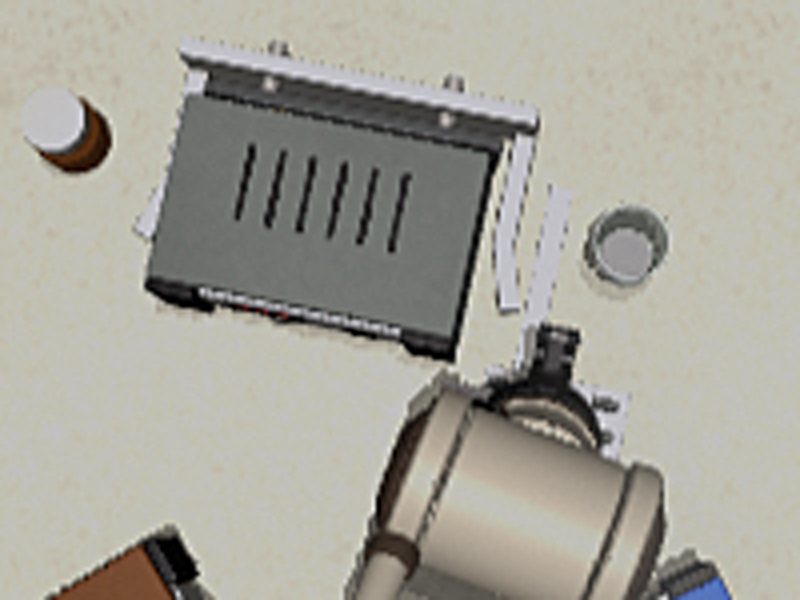

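Call:
arm_command(
  plan=[
    [0,0,4,0,0,0],
    [0,0,8,0,0,0],
    [0,0,12,0,0,0],
    [0,0,16,0,0,0],
    [0,0,20,0,0,0],
    [0,0,23,0,0,0],
    [0,0,26,0,0,0],
  ],
)

```text
time_s: 29.7
tool_pos: [0.554, -0.0272, 0.0524]
tool_rot: [-0.688, 0.707, 0.021, 0.161]
contact_force: [-2.4, -3.3, 2.0]
opening: -0.0005
```

Call:
arm_command(
  plan=[
    [0,0,2,0,0,0],
  ],
)

```text
time_s: 29.82
tool_pos: [0.5544, -0.0253, 0.0524]
tool_rot: [-0.688, 0.707, 0.021, 0.161]
contact_force: [-1.6, -3.5, 2.2]
opening: 0.0001
```

Call:
arm_command(
  plan=[
    [0,0,2,0,0,0],
  ],
)

```text
time_s: 29.95
tool_pos: [0.5546, -0.0246, 0.0524]
tool_rot: [-0.687, 0.708, 0.021, 0.161]
contact_force: [-6.6, -15.0, 2.9]
opening: 0.0003
```

Call:
arm_command(
  plan=[
    [0,0,1.5,0,0,0],
  ],
)

```text
time_s: 30.08
tool_pos: [0.5546, -0.0244, 0.0524]
tool_rot: [-0.687, 0.709, 0.021, 0.161]
contact_force: [-8.3, -19.4, 4.8]
opening: -0.0
```

Call:
arm_command(
  plan=[
    [0,0,-12,0,0,0],
    [0,0,-25,0,0,0],
    [8,-30,-40,0,0,0],
    [18,-70,-70,0,0,0],
    [28,-105,-120,0,0,0],
    [28,-105,-170,0,0,0],
    [28,-105,-170,0,0,0],
  ],
)

```text
time_s: 30.95
tool_pos: [0.521, -0.1919, 0.1622]
tool_rot: [-0.687, 0.707, 0.02, 0.164]
contact_force: [0.5, 0.2, -0.1]
opening: 0.0
```

```bash
python3 look.py t23; python3 - <<'E'
from h import *
c=optics.read_camera("side");cv2.imwrite("pics/s23.png",cv2.convertScaleAbs(cv2.resize(c["image"][190:310,280:420],None,fx=5,fy=5,interpolation=cv2.INTER_CUBIC),alpha=1.4))
E
```

```text
30.95 tip [-144.9 -304.3] 162.2 F bay [0.4 0.2] -0.1
```

View pics/t23.png

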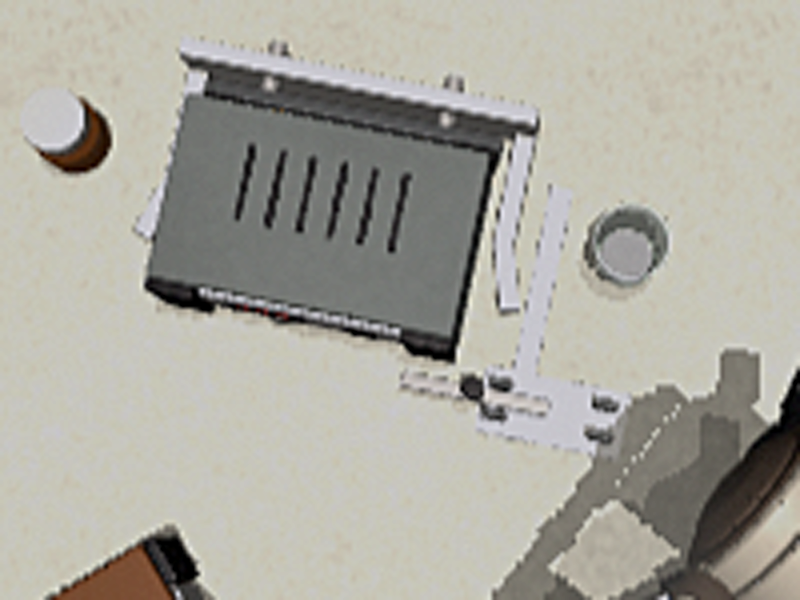

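View pics/s23.png

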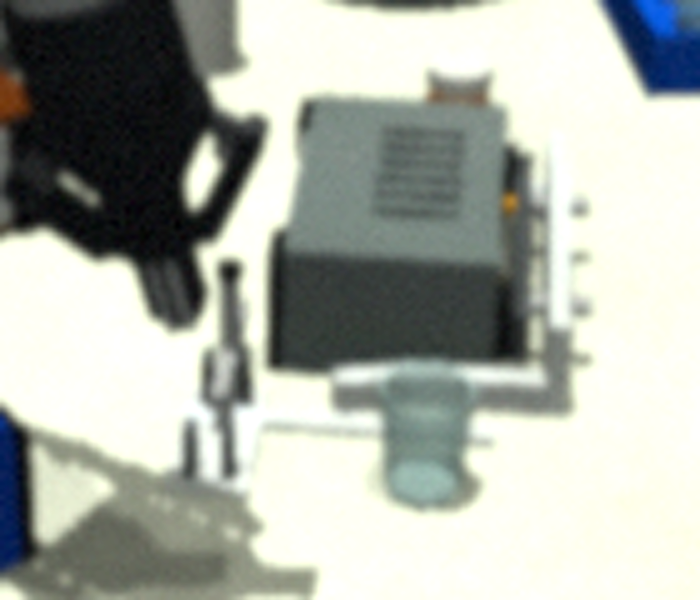

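The bolt is across in front of the right block, with its tip at about (402,382) and its pin at (472,386). The controller hasn't moved. I'll measure the travel.

```bash
python3 - <<'E'
from h import *
c=optics.read_camera("top")
f=lambda x,y,z:ray(c,(x+.5)/4-.5+200,(y+.5)/4-.5+140,z)
a,b=f(543,402,.084),f(472,386,.084);print(bay(a),bay(b),np.hypot(*(a-b)))
a,b=f(468,392,.03),f(402,379,.03);print(np.hypot(*(a-b)))
def cen(im,x0,x1,y0,y1):
    g=cv2.cvtColor(im,cv2.COLOR_BGR2GRAY)[y0:y1,x0:x1].astype(float); w=np.clip(70-g,0,None); Y,X=np.mgrid[y0:y1,x0:x1]; return (w*X).sum()/w.sum(),(w*Y).sum()/w.sum()
p0=cen(cv2.imread('pics/top0.png'),332,340,236,245);p1=cen(c["image"],314,322,232,241)
print(p0,p1,np.hypot(*(ray(c,*p0,.084)-ray(c,*p1,.084))))
g=cv2.cvtColor(c["image"],cv2.COLOR_BGR2GRAY).astype(float)
for u in (258,274,290,298,306,314):
    p=g[148:182,u]; i=max(k for k in range(25) if p[k]>=100>p[k+1]); j=max(k for k in range(10,32) if p[k]<60<=p[k+1])
    print(u,round(j+(60-p[j])/(p[j+1]-p[j])-i-(p[i]-100)/(p[i]-p[i+1]),2))
cv2.imwrite("pics/t24.png",c["image"])
E
```

```text
[-149.37787573 -160.79160082] [-148.83743451 -114.81858285] 0.04597619446981766
0.04463906361377708
(np.float64(335.4180722891566), np.float64(240.5421686746988)) (np.float64(317.50584795321635), np.float64(236.67348927875244)) 0.04630002967696818
258 9.74
274 9.81
290 9.94
298 9.7
306 9.66
314 9.89
```

View pics/t24.png

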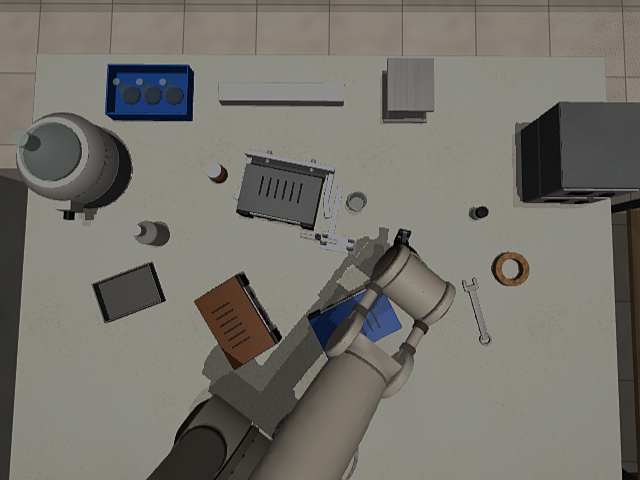

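```bash
python3 - <<'E'
from h import *
c=optics.read_camera("top")
for n,im in (("0",cv2.imread("pics/top0.png")),("1",c["image"])):
    cv2.imwrite(f"pics/b{n}.png",cv2.convertScaleAbs(cv2.resize(im[222:262,295:365],None,fx=11,fy=11,interpolation=cv2.INTER_CUBIC),alpha=1.4))
f=lambda x,y,z:bay(ray(c,(x+.5)/4-.5+200,(y+.5)/4-.5+140,z))
print(f(402,379,.03),f(468,391,.03))
for l,z in (((-.152,-.115),.03),((-.152,-.065),.03),((-.152,-.165),.084),((-.152,-.115),.084)):
    w=BR@np.array(l)+BT; u,v=proj(c,[w[0],w[1],z]); print(l,((u+.5-295)*11-.5).round(),((v+.5-222)*11-.5).round())
E
```

```text
[-149.90658331  -66.12131021] [-148.56208167 -110.61462617]
(-0.152, -0.115) 258.0 192.0
(-0.152, -0.065) 55.0 149.0
(-0.152, -0.165) 465.0 219.0
(-0.152, -0.115) 252.0 174.0
```

View pics/b0.png

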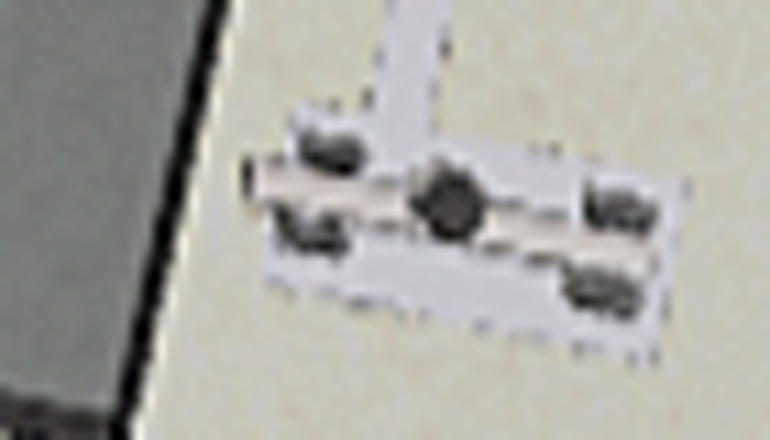

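View pics/b1.png

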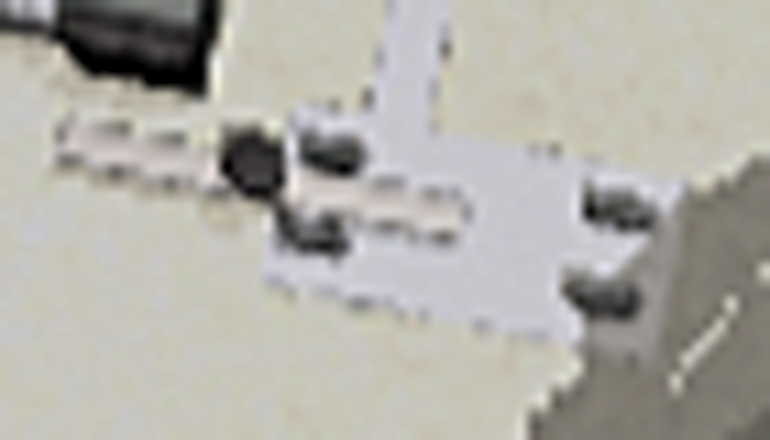

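```bash
python3 - <<'E'
from h import *
c=optics.read_camera("top")
for l,z in [((-.138,-.122),.034),((-.166,-.122),.034),((-.138,-.210),.034),((-.166,-.210),.034),((-.152,-.166),.0)]:
    w=BR@np.array(l)+BT; u,v=proj(c,[w[0],w[1],z]); print(l,((u+.5-295)*11-.5).round(),((v+.5-222)*11-.5).round())
E
```

```text
(-0.138, -0.122) 298.0 140.0
(-0.166, -0.122) 273.0 254.0
(-0.138, -0.21) 657.0 216.0
(-0.166, -0.21) 633.0 330.0
(-0.152, -0.166) 463.0 244.0
```

```bash
python3 - <<'E'
from plant import ctrl
print(ctrl.finish_job())
E
```

```text
the job is handed in; nothing more can be done
None
```

The controller is home against both buffers and the bolt is across in front of it. I handed the job in at about 31 s of the 72 s. No verdict is reported, so this rests on my own checks.

- **Docking:** I nudged the left and right blocks in turn, staying within roughly 0.07 rad of line. Both sides then met a hard stop, with the force rising to about 20 N on the left and 24.6 N on the right, just under the 25 N limit. I pushed the left side again after it had receded about 1 mm. The gap between the controller's rear edge and the stop bar was even along its length (9.7–9.9 px), before and after bolting. The top view no longer shows the brass pins, but the side view still shows a sliver of the left one.
- **Bolt:** I pushed it until it stopped hard at about 22 N, then let go, lifted and backed away. Its pin measured bay y −115 mm and its tip −66 mm, against −115 and −65 for fully across.
- **A check that disagreed:** the bolt's travel between pictures measured only 45–47 mm, because its starting position read 2–4 mm further in than stated. I relied on the end position and the hard stop.
- **An unwanted contact:** early on, the back of the gripper brushed and turned the brown look-alike, which was meant to be left alone. I lifted over it from then on. The listed bystanders look unmoved in the last picture.

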